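# Blow off used laser nozzles and tip them into the inspection dish

## Task

Clean the used nozzles: lift every copper nozzle out of the carousel into the steel tipping cup, then hold the cup upright, centred on the yellow sprung plate of the air unit, and press it down until the plate is fully home and keep it there for two seconds so that the air blows through the cup. Then bring the cup's lip right down low over the shallow dish before you tip, pour all the nozzles into the dish without letting them drop from a height, and stand the empty cup upright in the middle of its rubber mat. Leave the other things on the bench where they are.

Things in the scene. Friction and masses are not known exactly. Their poses are not given: they have to be found in the camera images.
- nozzle1: copper laser nozzle, 40 g, may be absent. Origin: centre of the underside of its hexagonal flange, z up the shank. Along z: cone -12 mm (7 mm across) to 0 (18 mm); hexagon 0 to 7 mm, 26 mm over corners; round shank, 14 mm diameter, 7 to 19 mm. Starts loose, tip down in a carousel socket, origin 36 mm above the bench
- nozzle2: copper laser nozzle, 40 g, may be absent. Origin: centre of the underside of its hexagonal flange, z up the shank. Along z: cone -12 mm (7 mm across) to 0 (18 mm); hexagon 0 to 7 mm, 26 mm over corners; round shank, 14 mm diameter, 7 to 19 mm. Starts loose, tip down in a carousel socket, origin 36 mm above the bench
- nozzle3: copper laser nozzle, 40 g, may be absent. Origin: centre of the underside of its hexagonal flange, z up the shank. Along z: cone -12 mm (7 mm across) to 0 (18 mm); hexagon 0 to 7 mm, 26 mm over corners; round shank, 14 mm diameter, 7 to 19 mm. Starts loose, tip down in a carousel socket, origin 36 mm above the bench
- nozzle4: copper laser nozzle, 40 g, may be absent. Origin: centre of the underside of its hexagonal flange, z up the shank. Along z: cone -12 mm (7 mm across) to 0 (18 mm); hexagon 0 to 7 mm, 26 mm over corners; round shank, 14 mm diameter, 7 to 19 mm. Starts loose, tip down in a carousel socket, origin 36 mm above the bench
- nozzle5: copper laser nozzle, 40 g, may be absent. Origin: centre of the underside of its hexagonal flange, z up the shank. Along z: cone -12 mm (7 mm across) to 0 (18 mm); hexagon 0 to 7 mm, 26 mm over corners; round shank, 14 mm diameter, 7 to 19 mm. Starts loose, tip down in a carousel socket, origin 36 mm above the bench
- nozzle6: copper laser nozzle, 40 g, may be absent. Origin: centre of the underside of its hexagonal flange, z up the shank. Along z: cone -12 mm (7 mm across) to 0 (18 mm); hexagon 0 to 7 mm, 26 mm over corners; round shank, 14 mm diameter, 7 to 19 mm. Starts loose, tip down in a carousel socket, origin 36 mm above the bench
- carousel: fixed nozzle carousel: alloy disc 176 mm across, 14 mm thick, low hub (27 mm high), six black hexagonal sockets 39 mm over corners, tops 36 mm above the bench, centres 58 mm from the middle, every 60 degrees from its x axis on. Origin: centre of its underside
- cup: loose open tipping cup of sheet steel, 180 g. Origin: centre of its underside, z up; the pouring lip points along -x. Base 60 mm (x) by 65 mm (y). Flat side walls with outer faces at y = +-32.5 mm, x -30 to 30 mm, 70 mm high: grip across y, from above or leaning towards +x. Back wall at x = 30 mm, 70 mm high. Walls 3 mm; inner floor at 4 mm, inside width 60 mm (y)
- cup_lip (a point): middle of the cup's pouring lip (65 mm wide): x = -71 mm, z = 63 mm in the cup's frame. The front wall is upright to 20 mm, then a chute slopes out at 45 degrees up to the lip. Nozzles begin to slide out when the cup is tipped about 65 degrees towards the lip; all are out by about 115 degrees
- mat: fixed black rubber mat with a yellow edge, 100 by 90 mm, 3 mm thick; the cup's place. Origin: centre of its underside
- blower: fixed air blow-off unit: black block 120 by 120 mm, 46 mm high, with a round alloy collar on top to 56 mm and the sprung plate above it. Origin: centre of its underside
- pad_top (a point): centre of the top of the sprung plate (round, flat, yellow rim, 90 mm across); 74 mm above the bench when up, 62 mm when fully down
- pad (a joint): how far the sprung plate is pressed down: 0 up, 0.012 m fully down on its stop. It starts to move at about 6 N and is fully down at about 15 N, springs back by itself, and carries the loaded cup without sinking noticeably
- dish: loose shallow round steel dish with a blue floor, 350 g, 176 mm across the rim, 20 mm high, flat inner floor 148 mm across at 4 mm height. Origin: centre of its underside
- ceramic_ring: bystander: white ceramic ring, 32 mm across, 12 mm high; leave it alone
- lens_case: bystander: blue lens case 60 by 45 by 14 mm; leave it alone
- cleaner: bystander: white bottle 52 mm across, 150 mm high; leave it alone
- oring_jar: bystander: clear jar 56 mm across, 65 mm high; leave it alone
- driver: bystander: orange screwdriver 170 mm long; leave it alone
- spanner: bystander: steel spanner 150 mm long; leave it alone
- wire_brush: bystander: wooden brush with brass bristles, 130 mm long; leave it alone

How it is judged:
By the outcome, as a careful person would: the job done as asked, in the order asked, and still so for the second after the job is handed in, with the robot touching nothing.
Of nozzle1, nozzle2, nozzle3, nozzle4, nozzle5, nozzle6 only 4 to 6 are there at a start; the rules pass over those that are not, and their reading is None.
At some moment in a run one of cup, dish may be knocked a few centimetres aside while the robot is not near it.
It also fails if it takes over 210 s, if anything falls off the work surface, if the arm or the gripper's body presses on something with over 40 N, if the wrist force passes 120 N, or if a joint passes its speed limit or range.

## Robot

A 6-joint arm with a two-finger parallel gripper is mounted at the origin on the work surface. World frame = base frame: x ahead of the robot, y to its left, z up, the work surface at z = 0. Lengths are in m, angles in rad, forces in N, time in s.
With the tool pointing down it reaches from about 0.25 to 0.725 m from the base axis. Payload 4 kg.
Tool frame: the origin (TCP) lies midway between the tips of the shut fingers; the grasp point (between the pads) lies 19 mm behind it; z points along the fingers, y is the direction in which the jaws open and shut (so a half turn about z gives the same grasp; the last joint's range is limited). The gripper opens to 85 mm and grips with 20 to 120 N. Pads are 22 mm wide; open, the fingers measure 114 mm over their backs; the gripper's body (76 mm by 85 mm) begins 54 mm behind the grasp point. The pads swing forward as they close: fully open they stand 13 mm farther back than shut.
Start: joints at [1.129, 0.241, 0.005, 1.335, 0, 1.571], TCP at [0.214, 0.452, 0.231] pointing down, gripper open.
Joint ranges: [-2.72, 2.72], [-1.05, 1.87], [-1.09, 1.28], [-1.99, 2.15], [-1.42, 1.44], [-3.14, 3.14]. Speed limits (rad/s): [2.79, 2.79, 3.14, 3.14, 3.14, 3.14].

## Interface

Orientations are given as a unit quaternion [x, y, z, w].
In Python, from workcell import get_obs, camera, camera_model, job_done, masks_of gives the robot as it stands.
- The arm moves only by the tool jog_arm, never from a script. Its argument "deltas" is a list that holds one entry, the list of rows, each a list of 7 numbers: the shift along the tool's x, y, z in mm, then the turn, a rotation vector about the tool's x, y, z in degrees, then the finger opening in mm, from 0 to 85.4. A call has 1 to 5 rows; each row shifts and turns the pose as measured when the row begins, along the tool's axes as they then stand; what a row does not reach is not made up. A row lasts 1/10 s, in which the tool goes at most 50 mm and 8.59 degrees, less where a joint would pass 70% of its speed; a pose out of reach is approached as far as the arm can. A call with a gripper value outside its range is refused whole. The fingers move at their own pace and stop on an object; the grip force is fixed at half the most. Time passes only in rows, so rows that do not move let the fingers close. It gives the time, the measured TCP pose, the force and the opening at its end, in the units of the state.
- get_obs(): the state, without advancing time (a new reading comes with each control period).
- camera(name): name is "scene" or "top" or "wrist"; returns the picture (384x512x3 uint8, red, green, blue); there is no depth.
- camera_model(name): a dict with "fovy" (degrees; the focal length in pixels is half the picture's height over the tangent of half this angle, whatever the lens; pixels are square), "cx", "cy" (the principal point, pixels), "pose" (4x4, takes a point from camera to world coordinates); the wrist camera has in their place "T_tool_cam" (4x4, takes a point from camera to tool coordinates, whose origin is the TCP and whose axes are the flange's). Camera axes: x right, y down, z forward; pixel columns grow to the right and rows downward; lengths in m; the calibration is good to about 2 mm. A picture is of the moment at which its call begins: read the wrist's pose just before it. camera_model takes no time and is no camera call.
- job_done(): hands the job in, once; it reports no verdict.
Trained networks look in the newest picture that a camera, given by its name, has taken for a name from the list of things; names that differ only in an ending like _2 or _b are one class to them, and where a whole thing is asked for, a point or a joint stands for the part that bears it (a point fixed in the world has none). Each returns a list of dicts, best first, with "conf" (0 to 1); they miss things now and then, are a little off and sometimes report something else, mostly with a low value. They report only what shows in the picture. A call takes as long as a camera call.
- masks_of(target, camera): "pixels" (384x512 bool, what is visible of it) and "at" ([column, row] in pixels, amid what is visible of it).
The state is a dict: "clock": time; "joint_pos": joint angles; "joint_vel": joint speeds; "tau": joint torques, N m; "eef_pos": TCP position; "tool_rot": TCP orientation; "ft_force": force on the tool from outside, world axes, zero at the start; "ft_torque": the same for the moment, N m; "grip_width": finger opening in m.
Only numpy, scipy, OpenCV 4.12 (cv2) and the standard library are available. Lean on these libraries where they do the work, as an engineer would, in place of code of your own. Each camera call takes 0.05 s, during which the arm holds its last target. There are 200 camera calls.

## Working session

There is one attempt and no reset: what is moved stays moved. The work goes in short steps, Python scripts to look and compute and a tool call to move; the robot and the scene stay as the last step left them, time stands still between calls to the robot, and variables do not carry over. Pictures are saved under pics/ and viewed, about 12 in all and at most 16, crops included, and the job is handed in when it is done.

Besides the shell and the picture viewer there is one more tool, called after "Request:" in YAML: its name, and indented under it one key for each argument. jog_arm: Moves the arm, as the interface text tells. Its arguments: {"type":"object","properties":{"deltas":{"type":"array"}},"required":["deltas"]}

```bash
mkdir -p pics; ls; cat > h.py <<'E'
import numpy as np, cv2
from scipy.spatial.transform import Rotation as R
from workcell import get_obs, camera, camera_model, job_done, masks_of
def tool():
    o=get_obs(); T=np.eye(4); T[:3,:3]=R.from_quat(o['tool_rot']).as_matrix(); T[:3,3]=o['eef_pos']; return T
def cam(name):
    m=camera_model(name); f=192/np.tan(np.radians(m['fovy'])/2)
    P=np.array(m['pose']) if 'pose' in m else tool()@np.array(m['T_tool_cam'])
    return f,m['cx'],m['cy'],P
def ray(name,uv,z,C=None):
    f,cx,cy,P=C or cam(name); uv=np.atleast_2d(uv).astype(float)
    d=np.c_[(uv-[cx,cy])/f,np.ones(len(uv))]@P[:3,:3].T; o=P[:3,3]
    return o+d*((z-o[2])/d[:,2])[:,None]
def proj(name,X,C=None):
    f,cx,cy,P=C or cam(name); p=(np.atleast_2d(X)-P[:3,3])@P[:3,:3]
    return p[:,:2]/p[:,2:]*f+[cx,cy]
def snap(name,fn=None):
    im=camera(name)
    if fn: cv2.imwrite('pics/'+fn,im[:,:,::-1])
    return im
E
python3 - <<'E'
from h import *
for n in('top','scene'):
    snap(n,n+'0.png'); m=camera_model(n); print(n,m['fovy'],m['cx'],m['cy'],np.round(m['pose'],3).tolist(),[k for k in m])
m=camera_model('wrist');print({k:(np.round(v,3).tolist() if k!='lens' else v) for k,v in m.items() if not isinstance(v,str)})
snap('wrist','w0.png')
for t in 'nozzle1 carousel cup mat blower dish pad_top'.split():
  for n in('top','scene'):
    for d in masks_of(t,n)[:7]: print(t,n,round(d['conf'],2),np.round(d['at'],1),d['pixels'].sum())
o=get_obs();print(o)
E
```

```text
pics
top 48.60004028517375 262.18675019112055 191.5274504625417 [[0.009, -0.987, 0.162, 0.353], [-1.0, -0.008, 0.007, 0.008], [-0.006, -0.162, -0.987, 1.362], [0.0, 0.0, 0.0, 1.0]] ['fovy', 'cx', 'cy', 'pose']
scene 51.11146931977218 261.13419430464336 192.11019553381072 [[-0.348, 0.753, -0.558, 1.356], [0.937, 0.283, -0.203, 0.282], [0.005, -0.594, -0.805, 1.232], [0.0, 0.0, 0.0, 1.0]] ['fovy', 'cx', 'cy', 'pose']
{'fovy': 70.092, 'cx': 257.464, 'cy': 194.828, 'T_tool_cam': [[-0.001, -0.963, -0.268, 0.067], [1.0, -0.0, -0.001, 0.001], [0.001, -0.268, 0.963, -0.141], [0.0, 0.0, 0.0, 1.0]]}
nozzle1 scene 0.47 [359.5 224.1] 39
nozzle1 scene 0.45 [350.7 230.3] 31
nozzle1 scene 0.45 [355.  207.9] 36
carousel top 0.57 [178.8 206.1] 2126
carousel scene 0.56 [341.6 218.6] 1613
cup top 0.64 [281.1 233.6] 771
cup scene 0.73 [267.  171.9] 531
mat top 0.6 [270.2 234.3] 322
mat top 0.53 [178.2 205.8] 2161
mat scene 0.55 [273.9 186.1] 174
blower top 0.78 [259.6 176.2] 1714
blower scene 0.65 [261.2 223.4] 1313
dish top 0.65 [363.3 207.2] 2343
dish top 0.22 [212.  132.3] 321
dish scene 0.57 [193.2 175.4] 1238
dish scene 0.16 [128.7 176.1] 237
pad_top top 0.84 [264.5 173.1] 657
pad_top scene 0.89 [261.8 211.5] 431
{'clock': 0.85, 'joint_pos': array([ 1.12902354e+00,  2.40546131e-01,  5.02080595e-03,  1.33519149e+00,
       -1.46908914e-05,  1.57080262e+00]), 'joint_vel': array([-1.02912985e-03, -3.86349788e-05,  1.51132079e-04,  3.10563162e-04,
        1.22090404e-03,  5.83469008e-04]), 'tau': array([ 1.97683397e-05, -3.72177923e+01,  2.52688837e+01,  9.60249381e-04,
       -2.20754582e-04,  8.51565687e-06]), 'eef_pos': array([0.2137812 , 0.45200795, 0.23134136]), 'tool_rot': array([2.19097633e-01, 9.75702939e-01, 3.71786305e-05, 1.58767028e-05]), 'ft_force': array([ 0.28899264, -0.37887497,  0.4514892 ]), 'ft_torque': array([-0.00072846, -0.03219521, -0.06504435]), 'grip_width': 0.08519978518906475}
```

```bash
python3 - <<'E'
from h import *
im=cv2.imread('pics/top0.png'); c=im[80:320,110:430]; cv2.imwrite('pics/top0c.png',cv2.resize(c,None,fx=2.5,fy=2.5,interpolation=cv2.INTER_CUBIC))
im=cv2.imread('pics/scene0.png'); c=im[110:290,120:400]; cv2.imwrite('pics/scene0c.png',cv2.resize(c,None,fx=2.8,fy=2.8,interpolation=cv2.INTER_CUBIC))
for n,z,uv in (('top',.014,(178.8,206.1)),('top',.074,(264.5,173.1)),('top',.01,(363.3,207.2)),('top',.05,(281.1,233.6)),('scene',.074,(261.8,211.5)),('scene',.01,(193.2,175.4)),('scene',.014,(341.6,218.6)),('top',.003,(270.2,234.3))):
    print(n,z,ray(n,uv,z).round(4))
E
```

```text
top 0.014 [[0.5251 0.2842 0.014 ]]
top 0.074 [[0.6224 0.0108 0.074 ]]
top 0.01 [[ 0.5269 -0.306   0.01  ]]
top 0.05 [[ 0.4379 -0.0418  0.05  ]]
scene 0.074 [[0.6311 0.0212 0.074 ]]
scene 0.01 [[ 0.5267 -0.3021  0.01  ]]
scene 0.014 [[0.5214 0.287  0.014 ]]
top 0.003 [[ 0.4384 -0.0088  0.003 ]]
```

View pics/top0c.png

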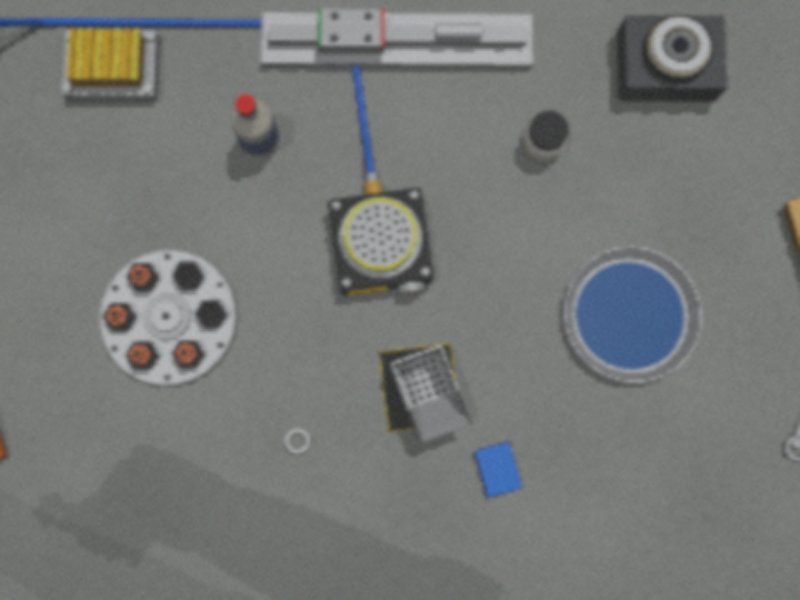

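View pics/scene0c.png

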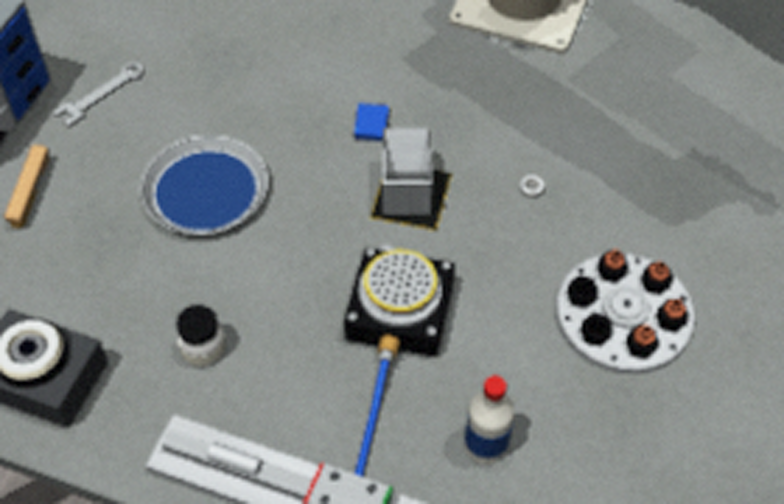

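Request:
jog_arm:
  deltas:
    - [[-44,-2,0,0,0,0,40],[-44,-2,0,0,0,0,40],[-44,-2,0,0,0,0,40],[-44,-2,0,0,0,0,40],[-44,-2,0,0,0,0,40]]

```text
clock: 1.35
eef_pos: [0.4102, 0.3508, 0.2316]
tool_rot: [0.212, 0.977, 0.001, -0.0]
ft_force: [0.2, 1.4, 0.4]
grip_width: 0.0398
```

Request:
jog_arm:
  deltas:
    - [[-44,-2,0,0,0,0,40],[-44,-2,0,0,0,0,40],[-44,-2,0,0,0,0,40],[0,0,0,0,0,0,40],[0,0,0,0,0,0,40]]

```text
clock: 1.85
eef_pos: [0.5373, 0.2837, 0.23]
tool_rot: [0.216, 0.976, 0.001, 0.0]
ft_force: [-0.2, 0.7, 0.5]
grip_width: 0.0399
```

```bash
python3 - <<'E'
from h import *
o=get_obs();print(o['eef_pos'],o['tool_rot'],o['joint_pos'],o['joint_vel'])
C=cam('wrist'); snap('wrist','w1.png')
for t,z in (('nozzle1',.047),('carousel',.014)):
    for d in masks_of(t,'wrist'):
        print(t,round(d['conf'],2),np.round(d['at'],1),d['pixels'].sum(),ray('wrist',d['at'],z,C).round(4))
E
```

```text
[0.53734402 0.28366127 0.22999309] [2.16073334e-01 9.76375991e-01 1.49451470e-03 7.17055802e-05] [0.48462054 0.45839104 0.3145631  1.42492783 0.00218883 0.92020527] [-0.03974626  0.02675727  0.01946262 -0.00832909 -0.01725382 -0.00836572]
nozzle1 0.8 [259.9 114.7] 312 [[0.4738 0.3176 0.047 ]]
nozzle1 0.72 [217.4 139.2] 330 [[0.4777 0.2612 0.047 ]]
nozzle1 0.65 [294.5 187.8] 264 [[0.5694 0.3199 0.047 ]]
nozzle1 0.64 [303.1 142.3] 345 [[0.5232 0.3503 0.047 ]]
carousel 0.71 [257.3 316.3] 300 [[0.7431 0.1888 0.014 ]]
carousel 0.67 [256.3 158.5] 12571 [[0.5214 0.2908 0.014 ]]
```

View pics/w1.png

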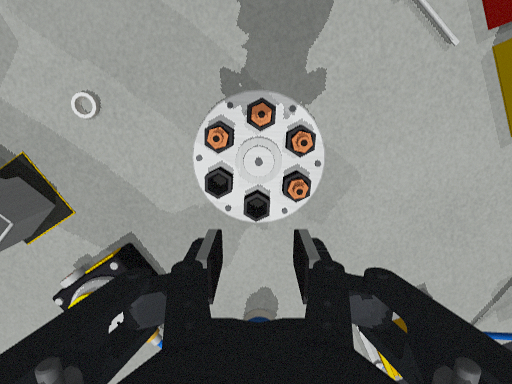

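```bash
cat >> h.py <<'E'
def go(p,yaw=None,T=None):
    """deltas in tool axes to bring the TCP to p, tool down, jaw (tool y) at yaw deg in the world"""
    T=tool() if T is None else T; d=T[:3,:3].T@(np.array(p)-T[:3,3])*1e3; r=None
    if yaw is not None:
        y=np.radians(yaw); Y=np.array([np.cos(y),np.sin(y),0]); Z=np.array([0,0,-1.]); W=np.c_[np.cross(Y,Z),Y,Z]
        r=np.degrees(R.from_matrix(T[:3,:3].T@W).as_rotvec())
    return d.round(1),None if r is None else r.round(1)
E
python3 - <<'E'
from h import *
from scipy.optimize import least_squares
N=np.array([[.4738,.3176],[.4777,.2612],[.5694,.3199],[.5232,.3503]])
def mod(p): return [p[:2]+.058*np.array([np.cos(p[2]+k*np.pi/3),np.sin(p[2]+k*np.pi/3)]) for k in range(6)]
def res(p):
    M=np.array(mod(p)); return np.array([ (n-M[np.argmin(np.hypot(*(M-n).T))]) for n in N]).ravel()
s=min((least_squares(res,[.523,.288,a]) for a in (0,.3,.6,.9)),key=lambda s:s.cost)
print(s.x,np.degrees(s.x[2]),np.round(res(s.x)*1e3,1)); print(np.round(mod(s.x),4))
C=cam('wrist'); print('hub',ray('wrist',(259,161),.027,C),'sockets',ray('wrist',[(219,182),(257,206),(218,137),(262,113),(301,142),(297,187)],.036,C).round(4))
print(go(mod(s.x)[0]+[.1] if 0 else [*N[0],.10],15))
E
```

```text
[0.5243857  0.29098403 0.56094489] 32.13977465440193 [ 0.7 -0.5  2.4  1.1 -4.1 -1.9  1.   1.4]
[[0.5735 0.3218]
 [0.5222 0.3489]
 [0.4731 0.3181]
 [0.4753 0.2601]
 [0.5266 0.233 ]
 [0.5757 0.2639]]
hub [[0.52274066 0.29437364 0.027     ]] sockets [[0.5244 0.2382 0.036 ]
 [0.5732 0.2682 0.036 ]
 [0.4745 0.2622 0.036 ]
 [0.4715 0.3218 0.036 ]
 [0.5219 0.3506 0.036 ]
 [0.5716 0.3247 0.036 ]]
(array([ 70.1,   3.3, 130.5]), array([ 0.2, -0.1, 50.2]))
```

Request:
jog_arm:
  deltas:
    - [[0,0,0,0,0,8.4,40],[0,0,0,0,0,8.4,40],[0,0,0,0,0,8.4,40],[0,0,0,0,0,8.4,40],[0,0,0,0,0,8.4,40]]

```text
clock: 2.5
eef_pos: [0.529, 0.2906, 0.2327]
tool_rot: [0.557, 0.831, 0.002, -0.001]
ft_force: [0.2, 0.0, -0.5]
grip_width: 0.0404
```

Request:
jog_arm:
  deltas:
    - [[0,0,0,0,0,8.2,40],[16,-18,40,0,0,0,40],[16,-18,40,0,0,0,40],[16,-17,40,0,0,0,40],[0,0,0,0,0,0,40]]

```text
clock: 3.0
eef_pos: [0.4591, 0.3317, 0.1135]
tool_rot: [0.614, 0.789, 0.006, 0.0]
ft_force: [0.2, -0.7, -0.4]
grip_width: 0.0403
```

```bash
cat >> h.py <<'E'
def see(t,z,name='wrist',fn=None):
    C=cam(name); snap(name,fn)
    for d in masks_of(t,name): print(t,round(d['conf'],2),np.round(d['at'],1),d['pixels'].sum(),ray(name,d['at'],z,C)[0,:2].round(4))
    return C
E
python3 - <<'E'
from h import *
o=get_obs();print(o['eef_pos'],o['tool_rot'],o['joint_pos'])
C=see('nozzle1',.05,'wrist','w2.png')
print(go([.4735,.317,.1],15)); print('tcp px',proj('wrist',[o['eef_pos'],[.4735,.317,.055],[.4735,.319,.055]],C))
E
```

```text
[0.45905063 0.33170549 0.11347466] [6.13957085e-01 7.89318820e-01 5.69478672e-03 2.58494007e-04] [ 0.62427405  0.43719688 -0.03032397  1.09220111  0.00271102  1.94644241]
nozzle1 0.79 [266.8 221.8] 715 [0.4702 0.3234]
nozzle1 0.73 [253.1 284.4] 645 [0.4733 0.2656]
nozzle1 0.72 [336.6 203.6] 745 [0.5196 0.3514]
(array([-18.5,   2.9,  19.6]), array([ 1.3, -0.6, -0.9]))
tcp px [[255.99279912 244.06177682]
 [269.00721589 232.41164209]
 [269.65889059 230.1186825 ]]
```

View pics/w2.png

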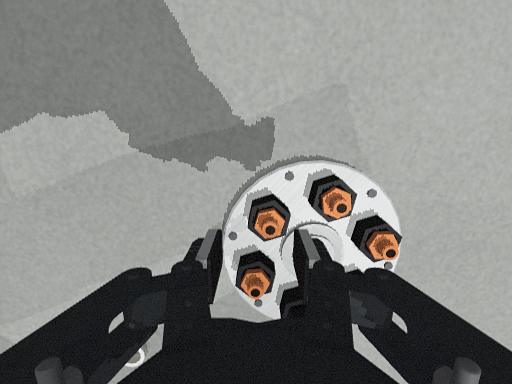

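Request:
jog_arm:
  deltas:
    - [[-8,2,10,0.6,-0.3,-0.5,40],[-8,1.5,10,0.6,-0.3,-0.4,40],[0,0,0,0,0,0,40],[0,0,0,0,0,0,40]]

```text
clock: 3.5
eef_pos: [0.4809, 0.3211, 0.1054]
tool_rot: [0.609, 0.793, 0.007, 0.003]
ft_force: [-0.4, -0.3, 0.7]
grip_width: 0.0401
```

```bash
python3 - <<'E'
from h import *
T=tool(); f,cx,cy,P=cam('wrist'); 
# pose at the time of w2
T2=np.eye(4); T2[:3,:3]=R.from_quat([6.13957085e-01,7.89318820e-01,5.69478672e-03,2.58494007e-04]).as_matrix(); T2[:3,3]=[0.45905063,0.33170549,0.11347466]
C=(f,cx,cy,T2@np.array(camera_model('wrist')['T_tool_cam']))
print(ray('wrist',[(269,231),(341,208),(383,246),(256,292)],.055,C).round(4))
print(T[:3,3],go([.4735,.319,.0445],15), get_obs()['ft_force'])
C=see('nozzle1',.05,'wrist','w3.png')
E
```

```text
[[0.4732 0.3181 0.055 ]
 [0.5221 0.35   0.055 ]
 [0.5653 0.3278 0.055 ]
 [0.4767 0.2623 0.055 ]]
[0.4809372  0.32106142 0.10541188] (array([-0.3, -8.6, 60.8]), array([ 0.8, -0.2,  0. ])) [-0.37972423 -0.25947823  0.67279546]
nozzle1 0.96 [232.6 271.9] 665 [0.4762 0.267 ]
nozzle1 0.94 [318.7 186.6] 741 [0.5213 0.3523]
nozzle1 0.64 [241.4 208.6] 708 [0.47  0.321]
nozzle1 0.61 [363.9 233.2] 756 [0.5674 0.3257]
```

Request:
jog_arm:
  deltas:
    - [[0,-4,10,0,0,0,40],[0,0,0,0,0,0,40]]

```text
clock: 3.8
eef_pos: [0.477, 0.3199, 0.095]
tool_rot: [0.609, 0.793, 0.007, 0.003]
ft_force: [-0.3, -0.2, -0.8]
grip_width: 0.0398
```

Request:
jog_arm:
  deltas:
    - [[0,0,0,0,0,0,40],[0,0,0,0,0,0,40]]

```text
clock: 4.0
eef_pos: [0.4764, 0.3198, 0.0946]
tool_rot: [0.609, 0.793, 0.007, 0.003]
ft_force: [0.1, -0.5, -1.4]
grip_width: 0.0399
```

```bash
python3 - <<'E'
from h import *
o=get_obs();print(o['eef_pos'],o['joint_pos'],o['joint_vel'].round(3),go([.4733,.319,.0445],15))
E
```

```text
[0.47642736 0.31983155 0.09462276] [ 5.92097302e-01  4.65334543e-01 -3.88227411e-02  1.05206292e+00
 -1.67396748e-03  1.90080728e+00] [ 0.003 -0.003 -0.    -0.003 -0.002  0.001] (array([-0.2, -4. , 50.1]), array([ 0.8, -0.2,  0. ]))
```

Request:
jog_arm:
  deltas:
    - [[0,-2,15,0.4,-0.1,0,40],[0,-2,15,0.4,-0.1,0,40],[0,0,12,0,0,0,40],[0,0,7,0,0,0,40],[0,0,0,0,0,0,40]]

```text
clock: 4.5
eef_pos: [0.4716, 0.3187, 0.0401]
tool_rot: [0.608, 0.794, -0.001, -0.0]
ft_force: [-0.5, 0.0, -0.5]
grip_width: 0.0401
```

```bash
python3 - <<'E'
from h import *
o=get_obs();print(o['eef_pos'],o['ft_force'].round(1),go([.4733,.319,.0445],15))
snap('wrist','w4.png')
E
```

```text
[0.47158802 0.31869628 0.04012939] [-0.5  0.  -0.5] (array([-0.2,  1.7, -4.4]), array([-0.2,  0.1,  0.1]))
```

View pics/w4.png

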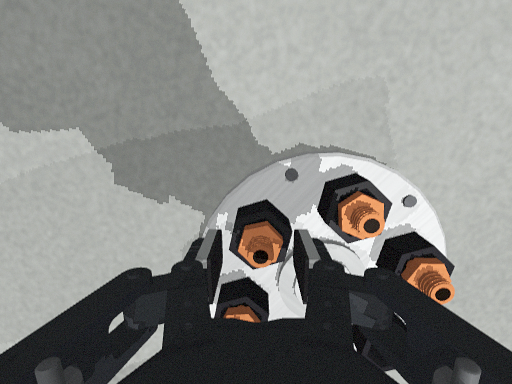

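Request:
jog_arm:
  deltas:
    - [[0,1.5,-4,0,0,0,40],[0,0,0,0,0,0,40],[0,0,0,0,0,0,0],[0,0,0,0,0,0,0],[0,0,0,0,0,0,0]]

```text
clock: 5.05
eef_pos: [0.4746, 0.3201, 0.0469]
tool_rot: [0.608, 0.794, 0.0, 0.0]
ft_force: [-1.0, -0.0, -0.6]
grip_width: 0.0101
```

Request:
jog_arm:
  deltas:
    - [[0,0,0,0,0,0,0],[0,0,0,0,0,0,0],[0,0,-10,0,0,0,0],[0,0,-25,0,0,0,0],[0,0,-40,0,0,0,0]]

```text
clock: 5.55
eef_pos: [0.4705, 0.3172, 0.1185]
tool_rot: [0.608, 0.794, -0.006, -0.002]
ft_force: [1.0, -0.3, 0.3]
grip_width: 0.0104
```

Request:
jog_arm:
  deltas:
    - [[0,0,-40,0,0,0,0],[0,0,-30,0,0,0,0],[0,0,-10,0,0,0,0],[0,0,0,0,0,0,0],[0,0,0,0,0,0,0]]

```text
clock: 6.05
eef_pos: [0.4737, 0.3193, 0.2091]
tool_rot: [0.608, 0.794, -0.0, 0.0]
ft_force: [-0.3, -0.3, -1.5]
grip_width: 0.0101
```

```bash
python3 - <<'E'
from h import *
o=get_obs();print(o['eef_pos'],o['ft_force'].round(1),o['grip_width'],o['joint_pos'],go([.44,-.03,.2],15))
for n in('top','scene'):
  see('nozzle1',.05,n)
E
```

```text
[0.47367243 0.31931761 0.20910009] [-0.3 -0.3 -1.5] 0.010101329442044506 [ 5.93410698e-01  3.92456611e-01  1.59702146e-01  1.33830338e+00
 -4.85171025e-04  1.90164642e+00] (array([-328.6, -123.2,    9.3]), array([-0.,  0.,  0.]))
nozzle1 0.7 [262.7 176.5] 1745 [0.6165 0.0164]
nozzle1 0.53 [166.9 191.6] 39 [0.5659 0.316 ]
nozzle1 0.45 [184.8 222.1] 37 [0.4708 0.2562]
nozzle1 0.47 [360.2 220. ] 39 [0.5289 0.349 ]
```

```bash
python3 - <<'E'
from h import *
im=snap('wrist'); cv2.imwrite('pics/w5.png',cv2.resize(im[150:340,130:390,::-1],None,fx=2.5,fy=2.5))
E
```

```text
(no output)
```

View pics/w5.png

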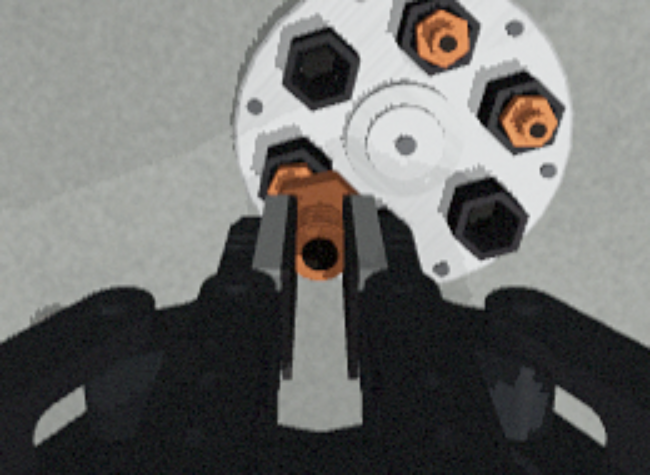

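Request:
jog_arm:
  deltas:
    - [[-30,-11,0,0,0,0,0],[-41,-15,0,0,0,0,0],[-41,-15,0,0,0,0,0],[-41,-15,0,0,0,0,0],[-41,-15,0,0,0,0,0]]

```text
clock: 6.8
eef_pos: [0.4533, 0.1116, 0.2021]
tool_rot: [0.604, 0.797, -0.005, -0.003]
ft_force: [1.4, -0.2, -0.1]
grip_width: 0.0101
```

Request:
jog_arm:
  deltas:
    - [[-41,-15,0,0,0,0,0],[-41,-15,0,0,0,0,0],[-30,-11,0,0,0,0,0],[-20,-8,0,0,0,0,0],[0,0,0,0,0,0,0]]

```text
clock: 7.3
eef_pos: [0.437, -0.0387, 0.1991]
tool_rot: [0.607, 0.795, -0.008, -0.005]
ft_force: [-0.0, 0.6, -0.9]
grip_width: 0.0101
```

Request:
jog_arm:
  deltas:
    - [[0,0,0,0,0,0,0],[0,0,0,0,0,0,0]]

```text
clock: 7.5
eef_pos: [0.4364, -0.0384, 0.1981]
tool_rot: [0.607, 0.795, -0.008, -0.006]
ft_force: [0.6, -0.0, 0.1]
grip_width: 0.0105
```

```bash
python3 - <<'E'
from h import *
o=get_obs();print(o['eef_pos'],o['tool_rot'],o['joint_pos'])
C=cam('wrist');np.save('C7.npy',np.r_[C[0],C[1],C[2],C[3].ravel()])
see('cup',.05,'wrist','w7.png');see('mat',.003);see('pad_top',.074)
E
```

```text
[ 0.43641891 -0.03839529  0.19805896] [ 0.60717141  0.79450667 -0.00795073 -0.00623005] [-0.08312827  0.15255735 -0.19392669  1.24338006 -0.00667461  1.22200501]
cup 0.66 [248.7 185.7] 6774 [ 0.4255 -0.0436]
mat 0.57 [264.2 140.7] 1993 [0.4301 0.0042]
pad_top 0.82 [457.2 178.2] 6755 [0.62   0.0245]
```

View pics/w7.png

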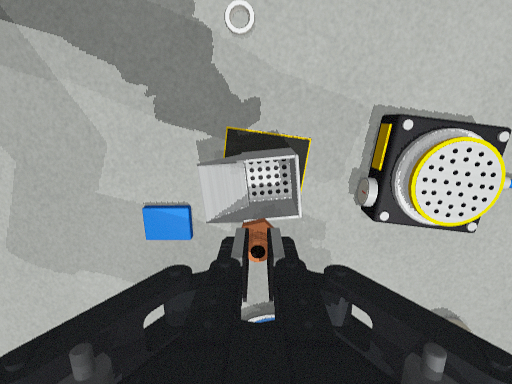

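```bash
python3 - <<'E'
from h import *
v=np.load('C7.npy'); C=(v[0],v[1],v[2],v[3:].reshape(4,4))
b=ray('wrist',[(297,150),(301,216)],.073,C)[:,:2]; l=ray('wrist',[(199,163),(208,222)],.066,C)[:,:2]; m=ray('wrist',[(226,127),(311,139)],.003,C)[:,:2]
print(b.round(4),l.round(4),m.round(4),[np.linalg.norm(b[0]-b[1]),np.linalg.norm(l[0]-l[1]),np.linalg.norm(m[0]-m[1])])
bm,lm=b.mean(0),l.mean(0); d=bm-lm; print(np.linalg.norm(d),np.degrees(np.arctan2(d[1],d[0])),'origin',bm-.03*d/np.linalg.norm(d))
print(v[3:].reshape(4,4).round(3))
o=get_obs(); print(proj('wrist',[o['eef_pos']],C))
E
```

```text
[[ 0.4612  0.0088]
 [ 0.4853 -0.0545]] [[ 0.371  -0.0302]
 [ 0.3935 -0.0899]] [[0.3815 0.0073]
 [0.4837 0.0206]] [np.float64(0.06775318119125953), np.float64(0.06381042157575897), np.float64(0.1030062663962629)]
0.09836438046129921 22.246833918156504 origin [ 0.44550783 -0.03419369]
[[ 0.965  0.258  0.05   0.422]
 [ 0.262 -0.928 -0.264  0.028]
 [-0.021  0.268 -0.963  0.339]
 [ 0.     0.     0.     1.   ]]
[[256.47934689 244.30111631]]
```

```bash
python3 - <<'E'
from h import *
print(go([.440,-.0365,.035],22))
E
```

```text
(array([  0.9,   6.8, 163.4]), array([-1.1, -0. , -6.7]))
```

Request:
jog_arm:
  deltas:
    - [[1,6,25,-1.1,0,-6.7,0],[0,0,30,0,0,0,0],[0,0,20,0,0,0,0],[0,0,0,0,0,0,0],[0,0,0,0,0,0,0]]

```text
clock: 8.3
eef_pos: [0.4443, -0.0338, 0.1232]
tool_rot: [0.556, 0.831, 0.002, 0.002]
ft_force: [0.6, 0.3, -0.4]
grip_width: 0.0102
```

```bash
python3 - <<'E'
from h import *
print(tool()[:3,3],go([.440,-.0365,.035],22))
im=snap('wrist'); cv2.imwrite('pics/w8.png',cv2.resize(im[100:340,110:410,::-1],None,fx=2,fy=2))
E
```

```text
[ 0.44431399 -0.03383725  0.12318338] (array([-0.7, -5.5, 88.2]), array([0.3, 0.1, 0.5]))
```

View pics/w8.png

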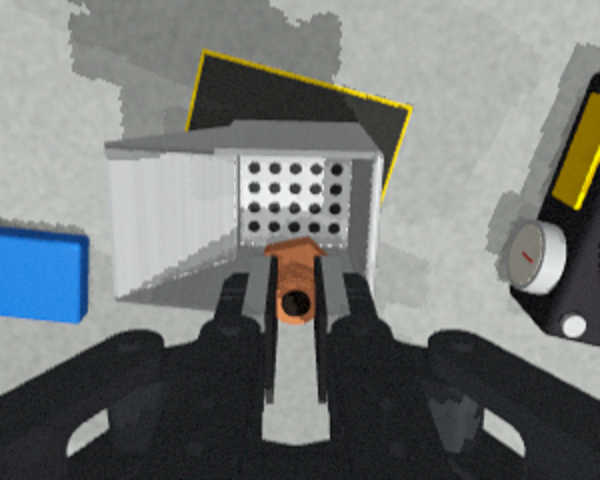

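Request:
jog_arm:
  deltas:
    - [[0,-3,25,0,0,0.5,0],[0,-3,25,0,0,0,0],[0,0,20,0,0,0,0],[0,0,10,0,0,0,0],[0,0,4,0,0,0,0]]

```text
clock: 8.85
eef_pos: [0.4475, -0.0364, 0.0445]
tool_rot: [0.559, 0.829, 0.006, 0.009]
ft_force: [-0.5, 0.6, -0.1]
grip_width: 0.0098
```

Request:
jog_arm:
  deltas:
    - [[0,0,0,0,0,0,0],[0,0,0,0,0,0,26],[0,0,0,0,0,0,26],[0,0,0,0,0,0,26]]

```text
clock: 9.25
eef_pos: [0.4494, -0.0367, 0.0472]
tool_rot: [0.559, 0.829, 0.007, 0.011]
ft_force: [-0.5, -0.1, -0.5]
grip_width: 0.0262
```

Request:
jog_arm:
  deltas:
    - [[0,0,-15,0,0,0,26],[0,0,-25,0,0,0,26],[0,0,-40,0,0,0,26],[0,0,-40,0,0,0,26],[0,0,-30,0,0,0,26]]

```text
clock: 9.75
eef_pos: [0.4431, -0.0361, 0.2001]
tool_rot: [0.559, 0.829, 0.005, 0.008]
ft_force: [0.6, -0.3, -0.3]
grip_width: 0.0258
```

Request:
jog_arm:
  deltas:
    - [[0,0,-10,0,0,0,40],[0,0,0,0,0,0,40],[0,0,0,0,0,0,40]]

```text
clock: 10.05
eef_pos: [0.4462, -0.0363, 0.2154]
tool_rot: [0.559, 0.829, 0.008, 0.013]
ft_force: [1.7, -0.3, 0.3]
grip_width: 0.0402
```

```bash
python3 - <<'E'
from h import *
print(tool()[:3,3],go([.5221,.350,.2],22),go([.4755,.2625,.2],22),get_obs()['joint_pos'])
im=snap('wrist','w9.png')
for d in masks_of('nozzle1','wrist'): print(d['conf'],d['at'])
for d in masks_of('cup','wrist')[:1]: print(d['conf'],d['at'])
E
```

```text
[ 0.4461843  -0.03628478  0.21543301] (array([329.8, 214.8,  17.4]), array([1.7, 0.7, 0. ])) (array([266.2, 138.8,  16. ]), array([1.7, 0.7, 0. ])) [-0.08220584  0.12027791 -0.18579553  1.23299653  0.00156643  1.10416905]
0.8 [255.3, 175.5]
0.66 [232.2, 180.4]
```

Request:
jog_arm:
  deltas:
    - [[25,13,0,1.7,0.7,0,40],[38,20,0,0,0,0,40],[38,20,0,0,0,0,40],[38,20,0,0,0,0,40],[38,20,0,0,0,0,40]]

```text
clock: 10.7
eef_pos: [0.4632, 0.1633, 0.2063]
tool_rot: [0.564, 0.825, -0.007, -0.006]
ft_force: [0.5, -0.8, -0.2]
grip_width: 0.0397
```

Request:
jog_arm:
  deltas:
    - [[38,20,0,0,0,0,40],[32,16,25,0,0,0,40],[15,8,35,0,0,0,40],[0,0,25,0,0,0,40],[0,0,10,0,0,0,40]]

```text
clock: 11.2
eef_pos: [0.4693, 0.2679, 0.1012]
tool_rot: [0.56, 0.828, -0.01, -0.008]
ft_force: [-1.0, -0.1, 0.1]
grip_width: 0.0401
```

Request:
jog_arm:
  deltas:
    - [[0,0,0,0,0,0,40],[0,0,0,0,0,0,40],[0,0,0,0,0,0,40]]

```text
clock: 11.5
eef_pos: [0.4676, 0.2661, 0.099]
tool_rot: [0.561, 0.828, -0.013, -0.009]
ft_force: [0.8, -0.1, -0.5]
grip_width: 0.0401
```

```bash
python3 - <<'E'
from h import *
print(tool()[:3,3],go([.4765,.2615,.045],22))
see('nozzle1',.048)
E
```

```text
[0.46757353 0.26614516 0.09904614] (array([-7.7,  8.2, 53.8]), array([-1.8, -0.1, -0.2]))
nozzle1 0.78 [265.4 217.5] 782 [0.4735 0.2653]
nozzle1 0.72 [418.3 194.8] 1061 [0.5681 0.323 ]
nozzle1 0.72 [380.1 134. ] 1061 [0.5227 0.3506]
```

Request:
jog_arm:
  deltas:
    - [[-4,4,8,-1.8,-0.1,0,40],[-3.5,4,10,0,0,0,40],[0,0,10,0,0,0,40],[0,0,0,0,0,0,40],[0,0,0,0,0,0,40]]

```text
clock: 12.1
eef_pos: [0.4819, 0.2626, 0.0743]
tool_rot: [0.562, 0.827, 0.004, 0.002]
ft_force: [1.7, 0.9, -1.1]
grip_width: 0.0398
```

```bash
python3 - <<'E'
from h import *
print(tool()[:3,3],go([.4765,.2615,.045],22))
E
```

```text
[0.48190797 0.26255408 0.07431165] (array([ 1. , -5.7, 29.3]), array([ 0.6, -0.1, -0.4]))
```

Request:
jog_arm:
  deltas:
    - [[0.5,-3,10,0,0,0,40],[0.5,-2.5,10,0,0,0,40],[0,0,6,0,0,0,40],[0,0,2,0,0,0,40],[0,0,0,0,0,0,40]]

```text
clock: 12.6
eef_pos: [0.4756, 0.2617, 0.0434]
tool_rot: [0.562, 0.827, 0.004, 0.002]
ft_force: [0.6, 0.4, 1.0]
grip_width: 0.04
```

```bash
python3 - <<'E'
from h import *
print(tool()[:3,3],go([.4765,.2615,.045],22))
E
```

```text
[0.47564141 0.26168702 0.04343294] (array([-0.5,  0.7, -1.6]), array([ 0.5, -0.1, -0.4]))
```

Request:
jog_arm:
  deltas:
    - [[0,0,-1.5,0,0,0,0],[0,0,0,0,0,0,0],[0,0,0,0,0,0,0],[0,0,0,0,0,0,0],[0,0,0,0,0,0,0]]

```text
clock: 13.1
eef_pos: [0.4763, 0.2621, 0.0459]
tool_rot: [0.562, 0.827, 0.005, 0.002]
ft_force: [-0.0, -0.1, -0.3]
grip_width: 0.0101
```

Request:
jog_arm:
  deltas:
    - [[0,0,-10,0,0,0,0],[0,0,-25,0,0,0,0],[0,0,-35,0,0,0,0],[0,0,-35,0,0,0,0],[0,0,-20,0,0,0,0]]

```text
clock: 13.6
eef_pos: [0.4725, 0.2599, 0.1736]
tool_rot: [0.562, 0.827, 0.001, 0.0]
ft_force: [0.6, 0.0, -0.8]
grip_width: 0.0106
```

Request:
jog_arm:
  deltas:
    - [[-20,-11,-5,0,0,0,0],[-35,-19,0,0,0,0,0],[-40,-22,0,0,0,0,0],[-40,-22,0,0,0,0,0],[-40,-22,0,0,0,0,0]]

```text
clock: 14.1
eef_pos: [0.453, 0.0632, 0.1872]
tool_rot: [0.557, 0.831, 0.009, 0.006]
ft_force: [1.2, -0.8, 0.8]
grip_width: 0.0105
```

Request:
jog_arm:
  deltas:
    - [[-40,-22,0,0,0,0,0],[-30,-17,0,0,0,0,0],[-17,-9,0,0,0,0,0],[0,0,0,0,0,0,0],[0,0,0,0,0,0,0]]

```text
clock: 14.6
eef_pos: [0.4401, -0.0442, 0.1908]
tool_rot: [0.561, 0.828, 0.01, 0.009]
ft_force: [-0.6, -0.1, -0.1]
grip_width: 0.0107
```

```bash
python3 - <<'E'
from h import *
print(tool()[:3,3],get_obs()['grip_width'],go([.440,-.0365,.045],22))
see('cup',.05);see('nozzle1',.03);see('cup',.05,'top');see('dish',.01,'top')
E
```

```text
[ 0.44005696 -0.04422056  0.19079346] 0.010678864963255175 (array([  7.7,  -1.2, 145.8]), array([ 1.6,  0.2, -0.2]))
cup 0.74 [239.6 183.2] 6814 [ 0.426  -0.0478]
nozzle1 0.9 [263.6 177.5] 322 [ 0.4499 -0.0356]
nozzle1 0.7 [258.7 239.5] 843 [ 0.4732 -0.1082]
cup 0.16 [363.9 204.7] 2275 [ 0.5296 -0.2988]
```

Request:
jog_arm:
  deltas:
    - [[8,0,15,1.6,0.2,0,0],[8,0,25,0,0,0,0],[0,0,25,0,0,0,0],[0,0,15,0,0,0,0],[0,0,0,0,0,0,0]]

```text
clock: 15.5
eef_pos: [0.4333, -0.0245, 0.104]
tool_rot: [0.558, 0.83, -0.003, -0.003]
ft_force: [-1.3, -0.1, -0.5]
grip_width: 0.0106
```

```bash
python3 - <<'E'
from h import *
print(tool()[:3,3],go([.4366,-.028,.045],22))
E
```

```text
[ 0.43331112 -0.02448291  0.10398575] (array([-4.6,  2.2, 59. ]), array([-0.5, -0.1,  0.1]))
```

Request:
jog_arm:
  deltas:
    - [[-4,2,18,0,0,0,0],[0,0,18,0,0,0,0],[0,0,12,0,0,0,0],[0,0,8,0,0,0,0],[0,0,0,0,0,0,0]]

```text
clock: 16.0
eef_pos: [0.4374, -0.0251, 0.0464]
tool_rot: [0.557, 0.831, -0.003, -0.004]
ft_force: [-0.6, 0.6, 5.5]
grip_width: 0.0102
```

Request:
jog_arm:
  deltas:
    - [[0,0,0,0,0,0,26],[0,0,0,0,0,0,26],[0,0,0,0,0,0,26],[0,0,-8,0,0,0,26],[0,0,-15,0,0,0,26]]

```text
clock: 16.5
eef_pos: [0.4372, -0.0244, 0.0698]
tool_rot: [0.557, 0.831, -0.004, -0.005]
ft_force: [0.6, -0.7, 0.1]
grip_width: 0.026
```

Request:
jog_arm:
  deltas:
    - [[0,0,-25,0,0,0,26],[0,0,-35,0,0,0,26],[0,0,-25,0,0,0,40],[0,0,-15,0,0,0,40],[0,0,0,0,0,0,40]]

```text
clock: 17.0
eef_pos: [0.4394, -0.0246, 0.1785]
tool_rot: [0.557, 0.831, -0.002, -0.003]
ft_force: [0.4, 0.5, 0.4]
grip_width: 0.04
```

```bash
python3 - <<'E'
from h import *
print(tool()[:3,3],go([.522,.3495,.16],22),go([.5665,.326,.16],22))
see('cup',.05,'wrist','w10.png');see('nozzle1',.03)
E
```

```text
[ 0.43942786 -0.02458822  0.17847537] (array([314.7, 218.6,  17.4]), array([-0.4, -0.1,  0.3])) (array([276. , 250.8,  17.1]), array([-0.4, -0.1,  0.3]))
cup 0.94 [236.2 199.8] 6698 [ 0.4236 -0.0443]
nozzle1 0.87 [254.8 208.7] 414 [ 0.4447 -0.0513]
nozzle1 0.67 [251.8 184.7] 229 [ 0.4315 -0.0273]
```

Request:
jog_arm:
  deltas:
    - [[20,14,0,0,0,0,40],[30,21,0,0,0,0,40],[38,26,0,0,0,0,40],[40,28,0,0,0,0,40],[40,28,0,0,0,0,40]]

```text
clock: 17.7
eef_pos: [0.4783, 0.1749, 0.1663]
tool_rot: [0.563, 0.827, -0.01, -0.01]
ft_force: [1.1, -0.6, 0.4]
grip_width: 0.0398
```

Request:
jog_arm:
  deltas:
    - [[40,28,0,0,0,0,40],[40,28,0,0,0,0,40],[34,24,10,0,0,0,40],[20,14,20,0,0,0,40],[10,7,20,0,0,0,40]]

```text
clock: 18.2
eef_pos: [0.5163, 0.3572, 0.1059]
tool_rot: [0.56, 0.828, -0.013, -0.012]
ft_force: [0.3, -1.4, 0.5]
grip_width: 0.0402
```

Request:
jog_arm:
  deltas:
    - [[0,0,18,0,0,0,40],[0,0,5,0,0,0,40],[0,0,0,0,0,0,40],[0,0,0,0,0,0,40]]

```text
clock: 18.6
eef_pos: [0.5101, 0.3566, 0.0723]
tool_rot: [0.558, 0.829, -0.02, -0.015]
ft_force: [0.3, 1.0, -0.9]
grip_width: 0.0404
```

```bash
python3 - <<'E'
from h import *
print(tool()[:3,3],go([.522,.3495,.045],22))
see('nozzle1',.048)
E
```

```text
[0.51013495 0.35655346 0.07225186] (array([-11. ,   9.7,  26.8]), array([-2.9, -0.1,  0.1]))
nozzle1 0.97 [275.8 238.2] 1009 [0.5237 0.3542]
```

Request:
jog_arm:
  deltas:
    - [[-5,2,0,-1,0,0,40],[-4,2,2,-1,0,0,40],[-2,1,2,-0.9,0,0,40],[0,0,0,0,0,0,40],[0,0,0,0,0,0,40]]

```text
clock: 19.2
eef_pos: [0.5232, 0.3474, 0.0741]
tool_rot: [0.56, 0.829, 0.007, 0.003]
ft_force: [-0.0, 1.0, -0.1]
grip_width: 0.0397
```

```bash
python3 - <<'E'
from h import *
print(tool()[:3,3],go([.522,.3495,.045],22))
see('nozzle1',.048)
E
```

```text
[0.52322493 0.34738132 0.07412101] (array([ 2.3, -0.8, 29.1]), array([ 0.9, -0.2, -0.1]))
nozzle1 0.76 [257.9 218.2] 1031 [0.5225 0.3533]
nozzle1 0.39 [293.4 274.3] 45 [0.5607 0.3241]
```

Request:
jog_arm:
  deltas:
    - [[1,0,10,0,0,0,40],[1,0,10,0,0,0,40],[0,0,6,0,0,0,40],[0,0,2,0,0,0,40],[0,0,0,0,0,0,40]]

```text
clock: 19.8
eef_pos: [0.522, 0.3501, 0.042]
tool_rot: [0.559, 0.829, 0.006, 0.002]
ft_force: [-0.5, -0.3, -0.6]
grip_width: 0.0401
```

Request:
jog_arm:
  deltas:
    - [[0,0,0,0,0,0,0],[0,0,0,0,0,0,0],[0,0,0,0,0,0,0],[0,0,0,0,0,0,0],[0,0,0,0,0,0,0]]

```text
clock: 20.3
eef_pos: [0.5223, 0.3504, 0.0427]
tool_rot: [0.559, 0.829, 0.006, 0.002]
ft_force: [-0.5, 0.2, -1.4]
grip_width: 0.017
```

Request:
jog_arm:
  deltas:
    - [[0,0,-10,0,0,0,0],[0,0,-25,0,0,0,0],[0,0,-35,0,0,0,0],[0,0,-35,0,0,0,0],[0,0,-20,0,0,0,0]]

```text
clock: 20.8
eef_pos: [0.5185, 0.3476, 0.1698]
tool_rot: [0.559, 0.829, 0.002, 0.001]
ft_force: [-0.3, 0.4, -0.4]
grip_width: 0.017
```

```bash
python3 - <<'E'
from h import *
print(tool()[:3,3],get_obs()['grip_width'],go([.440,-.0365,.175],22))
see('nozzle1',.048)
E
```

```text
[0.51851269 0.34759461 0.16975747] 0.01704313578938534 (array([-326.8, -216.5,   -6.7]), array([ 0.3, -0.1, -0. ]))
nozzle1 0.73 [294.2 226.9] 423 [0.5696 0.3257]
nozzle1 0.67 [259.  244.9] 1204 [0.5435 0.2934]
```

Request:
jog_arm:
  deltas:
    - [[-20,-14,0,0,0,0,0],[-30,-20,0,0,0,0,0],[-38,-26,0,0,0,0,0],[-40,-27,0,0,0,0,0],[-40,-27,0,0,0,0,0]]

```text
clock: 21.4
eef_pos: [0.4758, 0.1497, 0.1658]
tool_rot: [0.555, 0.832, 0.005, 0.001]
ft_force: [1.4, -0.5, -0.0]
grip_width: 0.0172
```

Request:
jog_arm:
  deltas:
    - [[-40,-27,0,0,0,0,0],[-40,-26,0,0,0,0,0],[-36,-24,0,0,0,0,0],[-24,-16,0,0,0,0,0],[-12,-8,0,0,0,0,0]]

```text
clock: 21.9
eef_pos: [0.4333, -0.0395, 0.1605]
tool_rot: [0.557, 0.831, 0.003, -0.001]
ft_force: [-0.3, 0.5, -0.5]
grip_width: 0.0176
```

Request:
jog_arm:
  deltas:
    - [[0,0,0,0,0,0,0],[0,0,0,0,0,0,0],[0,0,0,0,0,0,0]]

```text
clock: 22.2
eef_pos: [0.4315, -0.0406, 0.159]
tool_rot: [0.558, 0.83, 0.002, -0.002]
ft_force: [-0.3, -0.4, -0.3]
grip_width: 0.0173
```

```bash
python3 - <<'E'
from h import *
print(tool()[:3,3],get_obs()['grip_width'],go([.440,-.0365,.055],22))
im=snap('wrist'); cv2.imwrite('pics/w11.png',cv2.resize(im[100:340,110:410,::-1],None,fx=2,fy=2))
E
```

```text
[ 0.43147663 -0.04061112  0.1590226 ] 0.017343639669083224 (array([ -0. ,   9.3, 104. ]), array([ 0.1, -0.4,  0.1]))
```

View pics/w11.png

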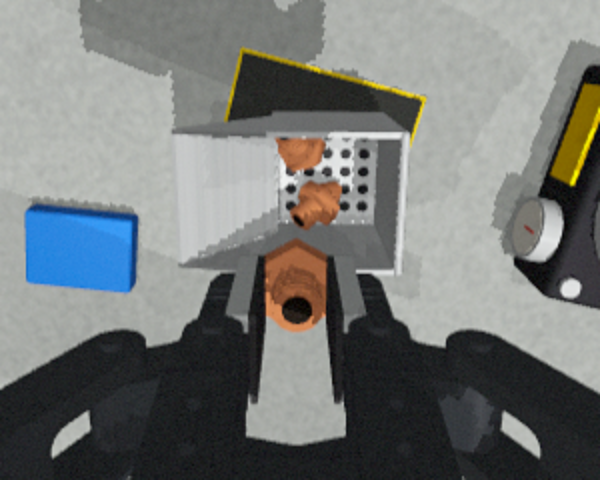

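Request:
jog_arm:
  deltas:
    - [[-4,6,15,0,0,0,0],[-4,5,25,0,0,0,0],[0,0,25,0,0,0,0],[0,0,15,0,0,0,0],[0,0,5,0,0,0,0]]

```text
clock: 22.75
eef_pos: [0.4489, -0.0381, 0.0726]
tool_rot: [0.554, 0.833, 0.004, 0.0]
ft_force: [-0.3, -0.4, -0.7]
grip_width: 0.0175
```

```bash
python3 - <<'E'
from h import *
print(tool()[:3,3],go([.4452,-.0438,.050],22),get_obs()['ft_force'])
E
```

```text
[ 0.44894878 -0.03809916  0.07261397] (array([-3.9, -5.8, 22.6]), array([ 0.4, -0.3,  0.7])) [-0.34973587 -0.35135248 -0.74446369]
```

Request:
jog_arm:
  deltas:
    - [[-2,-3,8,0,0,0,0],[-1.5,-2.5,8,0,0,0,0],[0,0,4,0,0,0,0],[0,0,0,0,0,0,0],[0,0,0,0,0,0,34]]

```text
clock: 23.25
eef_pos: [0.4461, -0.0423, 0.0519]
tool_rot: [0.553, 0.833, 0.004, 0.001]
ft_force: [0.0, 0.7, 0.0]
grip_width: 0.0305
```

Request:
jog_arm:
  deltas:
    - [[0,0,0,0,0,0,34],[0,0,0,0,0,0,34],[0,0,-8,0,0,0,34],[0,0,-20,0,0,0,34],[0,0,-35,0,0,0,34]]

```text
clock: 23.75
eef_pos: [0.4431, -0.0426, 0.115]
tool_rot: [0.553, 0.833, 0.003, -0.002]
ft_force: [0.8, 0.2, 0.3]
grip_width: 0.034
```

Request:
jog_arm:
  deltas:
    - [[0,0,-30,0,0,0,40],[0,0,-15,0,0,0,40],[0,0,0,0,0,0,40],[0,0,0,0,0,0,40]]

```text
clock: 24.15
eef_pos: [0.4466, -0.0434, 0.1689]
tool_rot: [0.553, 0.833, 0.006, 0.003]
ft_force: [0.1, -0.1, 0.0]
grip_width: 0.0401
```

```bash
python3 - <<'E'
from h import *
print(tool()[:3,3],go([.573,.323,.16],22))
see('cup',.05);see('nozzle1',.03)
E
```

```text
[ 0.44663131 -0.04336461  0.16888947] (array([288.4, 258.7,  12.6]), array([ 0.8, -0.1,  0.9]))
cup 0.97 [231.3 186.5] 7447 [ 0.4235 -0.0485]
nozzle1 0.91 [244.4 164. ] 372 [ 0.4268 -0.0261]
nozzle1 0.73 [275.8 168.2] 364 [ 0.4583 -0.0176]
nozzle1 0.6 [253.9 192.6] 411 [ 0.4475 -0.0504]
```

Request:
jog_arm:
  deltas:
    - [[20,17,0,0,0,0,40],[30,26,0,0,0,0,40],[35,31,0,0,0,0,40],[38,34,0,0,0,0,40],[38,34,0,0,0,0,40]]

```text
clock: 24.85
eef_pos: [0.5115, 0.1576, 0.1631]
tool_rot: [0.558, 0.83, 0.0, -0.002]
ft_force: [0.8, -0.8, 1.6]
grip_width: 0.0399
```

Request:
jog_arm:
  deltas:
    - [[38,34,0,0,0,0,40],[38,34,0,0,0,0,40],[28,25,0,0,0,0,40],[17,14,10,0,0,0,40],[8,7,15,0,0,0,40]]

```text
clock: 25.35
eef_pos: [0.5671, 0.3276, 0.1312]
tool_rot: [0.556, 0.831, -0.002, -0.004]
ft_force: [0.1, -0.7, -0.3]
grip_width: 0.0402
```

Request:
jog_arm:
  deltas:
    - [[0,0,10,0,0,0,40],[0,0,0,0,0,0,40],[0,0,0,0,0,0,40]]

```text
clock: 25.65
eef_pos: [0.5634, 0.3249, 0.1136]
tool_rot: [0.556, 0.831, -0.008, -0.006]
ft_force: [-0.5, -0.7, 0.2]
grip_width: 0.04
```

```bash
python3 - <<'E'
from h import *
print(tool()[:3,3],go([.573,.323,.08],22),proj('wrist',[[.573,.323,.055],[.573,.323,.036]]))
see('nozzle1',.048,'wrist','w12.png')
E
```

```text
[0.56335113 0.32493138 0.11356437] (array([-5.5,  8.8, 33.4]), array([-1.1, -0.1,  0.5])) [[268.434531   217.20481295]
 [268.03364543 209.40251672]]
nozzle1 0.75 [209.3 193.6] 23099 [0.5235 0.3207]
nozzle1 0.71 [268.1 211.3] 672 [0.5719 0.3252]
```

View pics/w12.png

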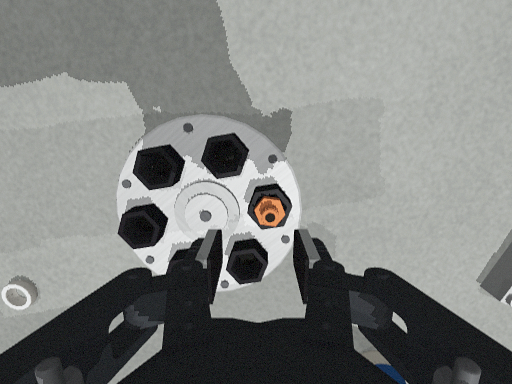

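Request:
jog_arm:
  deltas:
    - [[-2.5,3,10,-0.6,0,0,40],[-2,3,15,-0.5,0,0,40],[0,0,15,0,0,0,40],[0,0,5,0,0,0,40],[0,0,0,0,0,0,40]]

```text
clock: 26.25
eef_pos: [0.5746, 0.3193, 0.0752]
tool_rot: [0.559, 0.829, 0.005, 0.002]
ft_force: [0.8, -0.4, 0.2]
grip_width: 0.04
```

```bash
python3 - <<'E'
from h import *
print(tool()[:3,3],go([.5735,.3235,.0455],22))
E
```

```text
[0.57460264 0.3192675  0.07521109] (array([ 4.3,  0.2, 29.7]), array([ 0.7, -0.1,  0.1]))
```

Request:
jog_arm:
  deltas:
    - [[2,0,9,0,0,0,40],[2,0,9,0,0,0,40],[0,0,6,0,0,0,40],[0,0,2,0,0,0,40],[0,0,0,0,0,0,40]]

```text
clock: 26.75
eef_pos: [0.5747, 0.3238, 0.05]
tool_rot: [0.559, 0.829, 0.007, 0.003]
ft_force: [0.2, 1.1, 0.6]
grip_width: 0.04
```

```bash
python3 - <<'E'
from h import *
print(tool()[:3,3],go([.5735,.3235,.0465],22))
E
```

```text
[0.57465931 0.32379914 0.04995514] (array([ 0.1, -1.2,  3.4]), array([ 0.9, -0.2,  0. ]))
```

Request:
jog_arm:
  deltas:
    - [[0,-1,3.5,0,0,0,40],[0,0,0,0,0,0,40],[0,0,0,0,0,0,0],[0,0,0,0,0,0,0],[0,0,0,0,0,0,0]]

```text
clock: 27.25
eef_pos: [0.574, 0.3239, 0.0467]
tool_rot: [0.559, 0.829, 0.008, 0.003]
ft_force: [0.2, 0.1, -0.3]
grip_width: 0.0098
```

Request:
jog_arm:
  deltas:
    - [[0,0,0,0,0,0,0],[0,0,0,0,0,0,0],[0,0,-10,0,0,0,0],[0,0,-25,0,0,0,0],[0,0,-35,0,0,0,0]]

```text
clock: 27.75
eef_pos: [0.5691, 0.3209, 0.1129]
tool_rot: [0.559, 0.829, 0.002, 0.0]
ft_force: [0.2, -0.3, -0.3]
grip_width: 0.0103
```

Request:
jog_arm:
  deltas:
    - [[0,0,-35,0,0,0,0],[0,0,-15,0,0,0,0],[-20,-18,0,0,0,0,0],[-30,-27,0,0,0,0,0],[-35,-31,0,0,0,0,0]]

```text
clock: 28.25
eef_pos: [0.5354, 0.2184, 0.1746]
tool_rot: [0.555, 0.831, 0.011, 0.005]
ft_force: [-0.5, -1.1, -0.3]
grip_width: 0.0103
```

Request:
jog_arm:
  deltas:
    - [[-38,-34,0,0,0,0,0],[-38,-34,0,0,0,0,0],[-38,-34,0,0,0,0,0],[-35,-31,0,0,0,0,0],[-28,-25,0,0,0,0,0]]

```text
clock: 28.75
eef_pos: [0.456, -0.0085, 0.1748]
tool_rot: [0.554, 0.832, 0.014, 0.009]
ft_force: [1.4, 0.7, -0.7]
grip_width: 0.0103
```

Request:
jog_arm:
  deltas:
    - [[-17,-15,0,0,0,0,0],[-8,-6,0,0,0,0,0],[0,0,0,0,0,0,0],[0,0,0,0,0,0,0]]

```text
clock: 29.15
eef_pos: [0.445, -0.0444, 0.1774]
tool_rot: [0.557, 0.83, 0.015, 0.011]
ft_force: [-0.1, 0.6, 0.0]
grip_width: 0.0101
```

```bash
python3 - <<'E'
from h import *
print(tool()[:3,3],get_obs()['grip_width'],go([.4441,-.0411,.055],22))
see('cup',.05,'wrist','w13.png');see('nozzle1',.03);
E
```

```text
[ 0.44498192 -0.04436149  0.1773825 ] 0.010114931921452356 (array([  3.6,  -4.1, 122.3]), array([2.1, 0.1, 0.2]))
cup 0.73 [227.1 183.7] 6666 [ 0.4199 -0.0493]
nozzle1 0.82 [254.9 239.1] 790 [ 0.4727 -0.1031]
nozzle1 0.71 [251.7 188.4] 393 [ 0.4469 -0.0488]
nozzle1 0.7 [239.6 163.3] 328 [ 0.4247 -0.0282]
nozzle1 0.56 [270.8 165. ] 360 [ 0.4561 -0.0175]
```

Request:
jog_arm:
  deltas:
    - [[2,0,15,1,0,0,0],[1.5,0,20,1,0,0,0],[0,0,20,0,0,0,0],[0,0,10,0,0,0,0],[0,0,0,0,0,0,0]]

```text
clock: 29.85
eef_pos: [0.4449, -0.0365, 0.1062]
tool_rot: [0.554, 0.832, -0.002, -0.001]
ft_force: [-0.3, 1.8, -0.2]
grip_width: 0.0107
```

```bash
python3 - <<'E'
from h import *
print(tool()[:3,3],go([.4441,-.0411,.055],22))
E
```

```text
[ 0.44491897 -0.03650876  0.10615935] (array([-3.9, -2.3, 51.2]), array([-0.2,  0. ,  0.7]))
```

Request:
jog_arm:
  deltas:
    - [[-2,-1,15,0,0,0,0],[-2,-1,15,0,0,0,0],[0,0,12,0,0,0,0],[0,0,6,0,0,0,0],[0,0,0,0,0,0,0]]

```text
clock: 30.35
eef_pos: [0.4464, -0.0401, 0.0577]
tool_rot: [0.553, 0.833, -0.001, -0.0]
ft_force: [-0.0, 0.3, -0.4]
grip_width: 0.0102
```

Request:
jog_arm:
  deltas:
    - [[0,0,0,0,0,0,26],[0,0,0,0,0,0,26],[0,0,0,0,0,0,26],[0,0,-8,0,0,0,26],[0,0,-15,0,0,0,26]]

```text
clock: 30.85
eef_pos: [0.4469, -0.0399, 0.0827]
tool_rot: [0.553, 0.833, -0.001, 0.0]
ft_force: [-0.8, -0.3, -0.0]
grip_width: 0.0259
```

Request:
jog_arm:
  deltas:
    - [[0,0,-30,0,0,0,26],[0,0,-40,0,0,0,26],[0,0,-35,0,0,0,26],[0,0,-15,0,0,0,85],[0,0,0,0,0,0,85]]

```text
clock: 31.35
eef_pos: [0.448, -0.0397, 0.2133]
tool_rot: [0.553, 0.833, 0.0, 0.003]
ft_force: [-0.1, 0.8, -0.1]
grip_width: 0.0542
```

Request:
jog_arm:
  deltas:
    - [[0,0,0,0,0,8.5,85],[0,0,0,0,0,8.5,85],[0,0,0,0,0,8.5,85],[0,0,0,0,0,8.5,85],[0,0,0,0,0,8.5,85]]

```text
clock: 31.85
eef_pos: [0.4465, -0.0397, 0.2121]
tool_rot: [0.821, 0.571, 0.002, 0.003]
ft_force: [-0.6, -1.2, -0.2]
grip_width: 0.085
```

Request:
jog_arm:
  deltas:
    - [[0,0,0,0,0,8.5,85],[0,0,0,0,0,8.5,85],[0,0,0,0,0,8.5,85],[0,0,0,0,0,8.5,85],[0,0,0,0,0,8.5,85]]

```text
clock: 32.35
eef_pos: [0.443, -0.0394, 0.2076]
tool_rot: [0.973, 0.23, -0.001, 0.001]
ft_force: [0.8, -0.6, 0.3]
grip_width: 0.0849
```

Request:
jog_arm:
  deltas:
    - [[0,0,0,0,0,4,85],[0,0,0,0,0,0,85],[0,0,0,0,0,0,85]]

```text
clock: 32.65
eef_pos: [0.4412, -0.0393, 0.2053]
tool_rot: [0.981, 0.195, -0.003, 0.0]
ft_force: [-0.6, -0.6, 0.4]
grip_width: 0.0848
```

```bash
python3 - <<'E'
from h import *
o=get_obs();print(o['eef_pos'],o['tool_rot'],o['joint_pos'],go([.4455,-.034,.2],-68))
C=cam('wrist');np.save('C14.npy',np.r_[C[0],C[1],C[2],C[3].ravel()])
see('cup',.05,'wrist','w14.png');see('nozzle1',.03)
E
```

```text
[ 0.44116158 -0.03927496  0.20531542] [ 9.80856055e-01  1.94705856e-01 -3.30978787e-03  2.71191904e-04] [-8.71681254e-02  1.47077479e-01 -1.80791838e-01  1.24913154e+00
 -2.37001888e-03  2.66251457e+00] (array([ 6.1, -3.2,  5.3]), array([-0. ,  0.4,  0.5]))
cup 0.96 [254.8 198. ] 4678 [ 0.4225 -0.0434]
nozzle1 0.78 [268.4 173.5] 391 [ 0.4509 -0.0489]
nozzle1 0.68 [250.5 172. ] 381 [ 0.4445 -0.0287]
nozzle1 0.55 [247.5 158.2] 254 [ 0.4582 -0.0194]
```

View pics/w14.png

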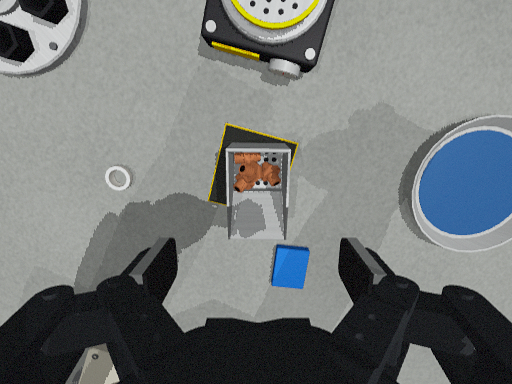

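```bash
python3 - <<'E'
from h import *
v=np.load('C14.npy'); C=(v[0],v[1],v[2],v[3:].reshape(4,4))
b=ray('wrist',[(227,144),(291,146)],.073,C)[:,:2]; l=ray('wrist',[(229,238),(286,238)],.066,C)[:,:2]; m=ray('wrist',[(225,124),(299,144),(209,205)],.003,C)[:,:2]
print(b.round(4),l.round(4),m.round(4),[np.linalg.norm(q) for q in (b[0]-b[1],l[0]-l[1],m[0]-m[1],m[2]-m[0])])
bm,lm=b.mean(0),l.mean(0); d=bm-lm; u=d/np.linalg.norm(d);print(np.linalg.norm(d),np.degrees(np.arctan2(d[1],d[0])),'origin',bm-.03*u,(bm-.03*u+lm+.071*u)/2)
e=m[0]-m[2]; print('mat yaw',np.degrees(np.arctan2(e[1],e[0])),'c',(m[1]+m[2])/2)
E
```

```text
[[ 0.4699  0.0054]
 [ 0.4922 -0.0537]] [[ 0.3729 -0.0327]
 [ 0.3972 -0.0915]] [[ 0.4822  0.0208]
 [ 0.4947 -0.0724]
 [ 0.3772  0.0039]] [np.float64(0.06320367554716874), np.float64(0.06361036885896182), np.float64(0.0939832029474355), np.float64(0.10635022441663923)]
0.10333323781202487 21.5832401475308 origin [ 0.4531939 -0.0351663] [ 0.45210908 -0.03559544]
mat yaw 9.102843106755873 c [ 0.4359842  -0.03422273]
```

Request:
jog_arm:
  deltas:
    - [[0,0,0,0,-7,0,85],[0,0,0,0,-8,0,85],[0,0,0,0,-8,0,85],[0,0,0,0,-7,0,85],[0,0,0,0,-5,0,85]]

```text
clock: 33.35
eef_pos: [0.4397, -0.0407, 0.2093]
tool_rot: [0.933, 0.184, -0.304, 0.062]
ft_force: [-0.3, 0.1, 0.1]
grip_width: 0.0848
```

Request:
jog_arm:
  deltas:
    - [[0,0,0,0,0,0,85],[0,0,0,0,0,0,85],[0,0,0,0,0,0,85]]

```text
clock: 33.65
eef_pos: [0.4408, -0.0398, 0.2053]
tool_rot: [0.932, 0.186, -0.306, 0.061]
ft_force: [0.4, 0.2, -0.1]
grip_width: 0.0851
```

```bash
cat >> h.py <<'E'
def gol(p,psi,lean,T=None):
    """as go(), for the cup grasp: tool x towards cup +x (yaw psi deg), hand leaning by lean deg to cup +x"""
    T=tool() if T is None else T; W=R.from_euler('zy',[psi,lean],degrees=True).as_matrix()@np.diag([1,-1,-1])
    return (T[:3,:3].T@(np.array(p)-T[:3,3])*1e3).round(1),np.degrees(R.from_matrix(T[:3,:3].T@W).as_rotvec()).round(1)
E
python3 - <<'E'
from h import *
o=get_obs();T=tool();print(o['eef_pos'],T.round(3).tolist(),o['joint_pos'])
print(gol([.4401,-.038,.033],22,35),gol([.4401,-.038,.12],22,35))
C=cam('wrist');np.save('C15.npy',np.r_[C[0],C[1],C[2],C[3].ravel()])
see('cup',.05,'wrist','w15.png')
c=proj('wrist',[[.4475+x*.927-y*.375,-.035+x*.375+y*.927,z+.003] for x,y,z in((.03,.0325,.07),(.03,-.0325,.07),(-.03,.0325,.07),(-.03,-.0325,.07),(-.071,.0325,.063),(-.071,-.0325,.063))],C).round(0);print(c.tolist())
im=cv2.imread('pics/w15.png')
for u,v_ in c: cv2.circle(im,(int(u),int(v_)),2,(0,255,0),-1)
cv2.imwrite('pics/w15c.png',cv2.resize(im[60:300,120:400],None,fx=2,fy=2))
E
```

```text
[ 0.44080642 -0.03984989  0.20533026] [[0.744, 0.383, -0.548, 0.441], [0.308, -0.924, -0.228, -0.04], [-0.593, 0.001, -0.805, 0.205], [0.0, 0.0, 0.0, 1.0]] [ 0.04830926  0.62635326  0.32793823  1.87872288 -0.20267011  2.86038067]
(array([102.3,  -2.1, 138.7]), array([12.6,  3.8, -3.6])) (array([50.7, -2. , 68.6]), array([12.6,  3.8, -3.6]))
cup 0.66 [257.3  88.2] 8633 [ 0.4447 -0.0379]
[[212.0, 64.0], [298.0, 64.0], [220.0, 128.0], [290.0, 128.0], [225.0, 155.0], [286.0, 155.0]]
```

View pics/w15c.png

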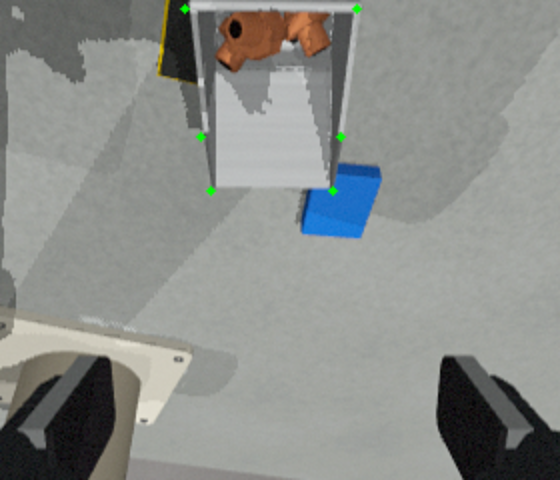

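Request:
jog_arm:
  deltas:
    - [[10,-1,13,0,0,0,85],[15,-1,20,0,0,0,85],[15,0,20,0,0,0,85],[12,0,16,0,0,0,85],[6,0,8,0,0,0,85]]

```text
clock: 34.25
eef_pos: [0.443, -0.0394, 0.1156]
tool_rot: [0.936, 0.183, -0.295, 0.062]
ft_force: [-0.3, -0.7, -0.0]
grip_width: 0.0847
```

Request:
jog_arm:
  deltas:
    - [[0,0,0,0,0,0,85],[0,0,0,0,0,0,85]]

```text
clock: 34.45
eef_pos: [0.4425, -0.0398, 0.1169]
tool_rot: [0.936, 0.183, -0.294, 0.062]
ft_force: [0.8, 0.3, 0.1]
grip_width: 0.085
```

```bash
sed -i "s/'zy',\[psi/'ZY',[psi/" h.py; python3 - <<'E'
from h import *
o=get_obs();print(o['eef_pos'],o['joint_pos'],o['ft_force'].round(1))
print(gol([.4401,-.038,.033],22,35))
C=cam('wrist');snap('wrist','w16.png')
print(proj('wrist',[[.4475+x*.927-y*.375,-.035+x*.375+y*.927,z+.003] for x,y,z in((.03,.0325,.07),(.03,-.0325,.07))],C).round(0).tolist())
E
```

```text
[ 0.44248309 -0.039827    0.11691144] [ 0.04661318  0.6770922   0.19323247  1.66840257 -0.20035528  2.86224956] [0.8 0.3 0.1]
(array([46.9, -3.3, 69.6]), array([ 0.6,  0. , -0.1]))
[[195.0, 145.0], [310.0, 145.0]]
```

Request:
jog_arm:
  deltas:
    - [[10,-2,15,0,0,0,85],[12,-1,18,0,0,0,85],[10,0,15,0,0,0,85],[8,0,12,0,0,0,85],[4,0,6,0,0,0,85]]

```text
clock: 35.0
eef_pos: [0.4455, -0.0383, 0.0414]
tool_rot: [0.938, 0.183, -0.287, 0.063]
ft_force: [0.6, -0.3, -0.2]
grip_width: 0.085
```

```bash
python3 - <<'E'
from h import *
o=get_obs();print(o['eef_pos'],o['joint_pos'],o['ft_force'].round(1))
print(gol([.4401,-.038,.033],22,35))
im=snap('wrist','w17.png')
E
```

```text
[ 0.44553147 -0.03826386  0.04143234] [ 0.04895188  0.74896943  0.1198467   1.50754082 -0.19906808  2.86436208] [ 0.6 -0.3 -0.2]
(array([ 0.6, -2.4,  9.7]), array([ 0.8, -0.8, -0.2]))
```

View pics/w17.png

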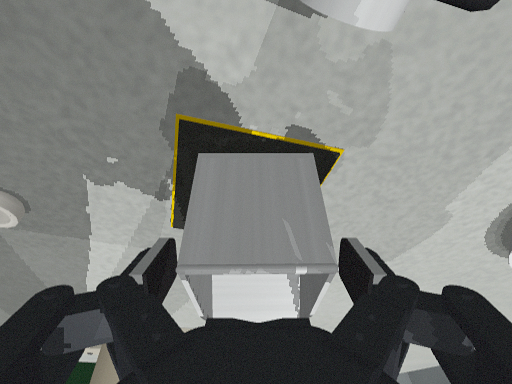

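Request:
jog_arm:
  deltas:
    - [[0,-1,4,0,0,0,85],[0,-1,4,0,0,0,85],[0,0,0,0,0,0,85],[0,0,0,0,0,0,50],[0,0,0,0,0,0,30]]

```text
clock: 35.55
eef_pos: [0.4417, -0.0382, 0.036]
tool_rot: [0.939, 0.182, -0.285, 0.063]
ft_force: [0.7, 0.3, -2.2]
grip_width: 0.0646
```

Request:
jog_arm:
  deltas:
    - [[0,0,0,0,0,0,0],[0,0,0,0,0,0,0],[0,0,0,0,0,0,0]]

```text
clock: 35.85
eef_pos: [0.4423, -0.038, 0.0359]
tool_rot: [0.939, 0.182, -0.285, 0.063]
ft_force: [-0.1, -0.1, 0.2]
grip_width: 0.0644
```

```bash
python3 - <<'E'
from h import *
o=get_obs();print(o['eef_pos'],o['joint_pos'],o['ft_force'].round(1),o['ft_torque'].round(2),o['grip_width'])
print(gol([.4475-.0074,-.035-.003,.13],22,35), tool().round(4).tolist())
E
```

```text
[ 0.44230691 -0.03801295  0.03591363] [ 0.04943936  0.74614943  0.10011647  1.48578538 -0.1984162   2.86469069] [-0.1 -0.1  0.2] [ 0.31 -0.56  0.01] 0.06444076955704464
(array([-54.1,   0.6, -77. ]), array([ 0.9, -1.1, -0.3])) [[0.7716, 0.3786, -0.5112, 0.4423], [0.3065, -0.9255, -0.2227, -0.038], [-0.5574, 0.0151, -0.8301, 0.0359], [0.0, 0.0, 0.0, 1.0]]
```

```bash
cat >> h.py <<'E'
def mk(p,psi,tip=0):
    T=np.eye(4); T[:3,:3]=R.from_euler('ZY',[psi,-tip],degrees=True).as_matrix(); T[:3,3]=p; return T
def goc(p,psi,tip=0,T=None):
    """deltas (mm, deg) in tool axes to bring the held cup's origin to p, yaw psi, tipped by tip"""
    T=tool() if T is None else T; W=mk(p,psi,tip)@np.linalg.inv(np.load('TC.npy')); D=np.linalg.inv(T)@W
    return (D[:3,3]*1e3).round(1),np.degrees(R.from_matrix(D[:3,:3]).as_rotvec()).round(1),W
def cup(T=None):
    X=(tool() if T is None else T)@np.load('TC.npy'); return X[:3,3].round(4),np.degrees(np.arctan2(X[1,0],X[0,0])).round(1),X[:3,2].round(3)
E
python3 - <<'E'
from h import *
T=tool(); ps=22.25; X=mk([0,0,.003],ps); X[:3,3]=T[:3,3]-X[:3,:3]@[-.0059,0,.0329]; np.save('TC.npy',np.linalg.inv(T)@X); print(cup())
v=np.load('C7.npy');C7=(v[0],v[1],v[2],v[3:].reshape(4,4));v=np.load('C14.npy');C14=(v[0],v[1],v[2],v[3:].reshape(4,4))
def ell(fn,box,lo,hi):
    im=cv2.imread('pics/'+fn); h=cv2.cvtColor(im,cv2.COLOR_BGR2HSV); m=cv2.inRange(h,lo,hi); b=np.zeros_like(m); x0,y0,x1,y1=box; b[y0:y1,x0:x1]=m[y0:y1,x0:x1]
    n,L,s,_=cv2.connectedComponentsWithStats(b); k=1+np.argmax(s[1:,4]); p=np.argwhere(L==k)[:,::-1].astype(np.float32)
    return cv2.fitEllipse(cv2.convexHull(p.astype(np.int32))),s[k]
Y=((22,110,110),(35,255,255)); B=((100,90,40),(125,255,255))
for n,fn,box,C in(('top','top0.png',(240,150,290,195),None),('scene','scene0.png',(240,190,290,235),None),('wrist','w7.png',(400,125,512,240),C7)):
    e,s=ell(fn,box,*Y); print('pad',fn,np.round(e[0],1),np.round(e[1],1),ray(n,e[0],.074,C).round(4))
for n,fn,box,C in(('top','top0.png',(320,160,420,255),None),('scene','scene0.png',(150,140,240,220),None)):
    e,s=ell(fn,box,*B); print('dish',fn,np.round(e[0],1),np.round(e[1],1),ray(n,e[0],.004,C).round(4))
for n in('top','scene'):
    snap(n,n+'1.png')
    e,s=ell(n+'1.png',(320,160,420,255) if n=='top' else (150,140,240,220),*B); print('dish now',np.round(e[0],1),ray(n,e[0],.004).round(4))
    e,s=ell(n+'1.png',(240,150,290,195) if n=='top' else (240,190,290,235),*Y); print('pad now',np.round(e[0],1),ray(n,e[0],.074).round(4))
E
```

```text
(array([ 0.4478, -0.0358,  0.003 ]), np.float64(22.2), array([ 0., -0.,  1.]))
pad top0.png [262.7 182.2] [10.3 16.8] [[0.5937 0.0161 0.074 ]]
pad scene0.png [262.8 209.8] [21.7 25.8] [[0.6234 0.0219 0.074 ]]
pad w7.png [456.6 180.8] [ 84.7 101.6] [[0.62   0.0215 0.074 ]]
dish top0.png [361.6 205.9] [40.8 42.4] [[ 0.532 -0.302  0.004]]
dish scene0.png [193.  177.7] [27.2 35.1] [[ 0.5332 -0.3005  0.004 ]]
dish now [361.6 205.8] [[ 0.5321 -0.3021  0.004 ]]Traceback (most recent call last):
  File "<stdin>", line 16, in <module>
  File "<stdin>", line 6, in ell
    return _wrapfunc(a, 'argmax', axis=axis, out=out, **kwds)
    return bound(*args, **kwds)
ValueError: attempt to get argmax of an empty sequence
```

Request:
jog_arm:
  deltas:
    - [[-5,0,-8,0,0,0,0],[-11,0,-17,0,0,0,0],[-14,0,-21,0,0,0,0],[-14,0,-21,0,0,0,0],[-14,0,-21,0,0,0,0]]

```text
clock: 36.4
eef_pos: [0.4397, -0.036, 0.1422]
tool_rot: [0.938, 0.182, -0.289, 0.062]
ft_force: [0.2, -0.5, -4.0]
grip_width: 0.0642
```

Request:
jog_arm:
  deltas:
    - [[-8,0,-13,0,0,0,0],[0,0,0,0,0,0,0],[0,0,0,0,0,0,0]]

```text
clock: 36.7
eef_pos: [0.4418, -0.0354, 0.1618]
tool_rot: [0.939, 0.182, -0.286, 0.063]
ft_force: [-0.0, 0.7, -4.5]
grip_width: 0.0645
```

```bash
python3 - <<'E'
from h import *
o=get_obs();print(o['eef_pos'],o['joint_pos'],o['ft_force'].round(1),o['grip_width'],cup())
print(goc([.4478,-.0358,.12],90)[:2],goc([.6215,.0205,.12],90)[:2])
see('nozzle1',.12,'scene');see('cup',.12,'scene')
E
```

```text
[ 0.44183999 -0.03537864  0.16180573] [ 0.05334807  0.62391669  0.23201121  1.7435814  -0.19526967  2.86828618] [-0.   0.7 -4.5] 0.0644592596830655 (array([ 0.4472, -0.0331,  0.1289]), np.float64(22.2), array([ 0.003, -0.001,  1.   ]))
(array([7.6, 8. , 5.7]), array([-37.9,   1.1, -56.2])) (array([158.7,  21.5, -96. ]), array([-37.9,   1.1, -56.2]))
cup 0.72 [270.7 161. ] 217 [ 0.4412 -0.0149]
```

Request:
jog_arm:
  deltas:
    - [[0,0,0,-3,0.1,-4.5,0],[0,0,0,-4.7,0.1,-7,0],[0,0,0,-4.7,0.1,-7,0],[0,0,0,-4.7,0.1,-7,0],[0,0,0,-4.7,0.1,-7,0]]

```text
clock: 37.4
eef_pos: [0.4401, -0.0374, 0.1555]
tool_rot: [0.818, 0.493, -0.254, 0.153]
ft_force: [0.1, -0.3, -3.5]
grip_width: 0.0644
```

Request:
jog_arm:
  deltas:
    - [[0,0,0,-4.7,0.1,-7,0],[0,0,0,-4.7,0.1,-7,0],[0,0,0,-4.2,0.1,-6,0],[0,0,0,-2.4,0,-3.6,0],[0,0,0,0,0,0,0]]

```text
clock: 37.9
eef_pos: [0.4335, -0.0362, 0.1507]
tool_rot: [0.664, 0.688, -0.21, 0.204]
ft_force: [0.9, -0.6, -3.1]
grip_width: 0.0645
```

Request:
jog_arm:
  deltas:
    - [[0,0,0,0,0,0,0],[0,0,0,0,0,0,0]]

```text
clock: 38.1
eef_pos: [0.4326, -0.0362, 0.15]
tool_rot: [0.665, 0.687, -0.211, 0.203]
ft_force: [-0.7, -0.6, -3.2]
grip_width: 0.0644
```

```bash
python3 - <<'E'
from h import *
o=get_obs();print(o['eef_pos'],o['joint_pos'],o['ft_force'].round(1),o['grip_width'],cup())
print(goc([.6215,.0205,.12],90)[:2])
E
```

```text
[ 0.43261108 -0.03622302  0.15003413] [ 0.29975559  0.29612133 -0.2956838   1.17761606 -0.56442814  1.89507657] [-0.7 -0.6 -3.2] 0.06443425254650459 (array([ 0.4313, -0.0305,  0.1171]), np.float64(91.6), array([0.035, 0.004, 0.999]))
(array([ 34.1, 190.1, -31.1]), array([-0.8,  0.2,  2.4]))
```

Request:
jog_arm:
  deltas:
    - [[3,18,-3,0,0,0.8,0],[6,32,-5,0,0,0.8,0],[7,40,-6,0,0,0.8,0],[7,40,-6,0,0,0,0],[6,32,-6,0,0,0,0]]

```text
clock: 38.6
eef_pos: [0.5962, 0.0011, 0.1512]
tool_rot: [0.681, 0.671, -0.211, 0.204]
ft_force: [-0.3, 0.1, -3.6]
grip_width: 0.0643
```

Request:
jog_arm:
  deltas:
    - [[3,18,-3,0,0,0,0],[1,8,-2,0,0,0,0],[0,0,0,0,0,0,0],[0,0,0,0,0,0,0],[0,0,0,0,0,0,0]]

```text
clock: 39.1
eef_pos: [0.6278, 0.0064, 0.1465]
tool_rot: [0.683, 0.669, -0.213, 0.202]
ft_force: [0.2, -0.3, -2.7]
grip_width: 0.0643
```

```bash
python3 - <<'E'
from h import *
o=get_obs();print(o['eef_pos'],o['joint_pos'],o['ft_force'].round(1),o['grip_width'],cup())
print(goc([.6215,.0205,.085],90)[:2])
snap('scene','s2.png');snap('wrist','w18.png')
print(proj('wrist',[[.6215,.0205,.074]]))
for n in('pad_top','cup'): see(n,.074,'wrist')
E
```

```text
[0.62779536 0.00642253 0.14647193] [ 0.27197763  0.67698131  0.32241198  1.41998174 -0.56485897  1.92366983] [ 0.2 -0.3 -2.7] 0.06434568853119596 (array([0.6272, 0.0122, 0.1136]), np.float64(88.6), array([0.024, 0.005, 1.   ]))
(array([22.7, -6.2, 19.2]), array([-1.9,  0.3, -0.4]))
[[248.13451784 143.14403914]]
pad_top 0.94 [250.3 118.7] 8511 [0.6239 0.0404]
```

```bash
python3 - <<'E'
from h import *
from scipy.optimize import least_squares
C=cam('wrist'); im=snap('wrist','w19.png'); d=masks_of('pad_top','wrist')[0]; m=d['pixels']
h=cv2.cvtColor(im,cv2.COLOR_RGB2HSV); ye=cv2.inRange(h,(22,110,80),(35,255,255))>0
p=np.argwhere(m)[:,::-1]; print(p.min(0),p.max(0))
hull=cv2.convexHull(p.astype(np.int32))[:,0]
W=ray('wrist',hull,.074,C)[:,:2]
f=lambda q:np.hypot(*(W-q[:2]).T)-.045
s=least_squares(f,[.6215,.0205],loss='soft_l1',f_scale=.001); print(s.x.round(4)); print(np.c_[hull,(f(s.x)*1e3).round(1)][::3].tolist())
sm=cv2.resize(im[:,:,::-1],None,fx=.8,fy=.8); sc=cv2.imread('pics/s2.png')[110:290,180:380]
sc=cv2.resize(sc,None,fx=1.7,fy=1.7); out=np.zeros((620,410,3),np.uint8); out[:307,:410]=sm[:,:410]; out[307:613,:340]=sc; cv2.imwrite('pics/c19.png',out[:600])
E
```

```text
[185  77] [313 157]
[0.6232 0.0228]
[[313.0, 140.0, -0.8], [309.0, 153.0, -0.4], [191.0, 153.0, -0.4], [185.0, 136.0, -0.6], [189.0, 111.0, -0.8], [202.0, 93.0, -0.3], [225.0, 80.0, 0.2], [255.0, 77.0, 0.3], [284.0, 86.0, 0.1], [301.0, 99.0, -0.0], [311.0, 118.0, -1.0]]
```

View pics/c19.png

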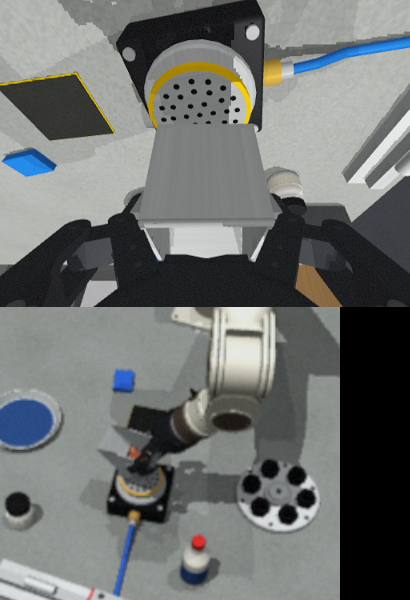

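Request:
jog_arm:
  deltas:
    - [[10,-2.5,-2,-1,0.1,-0.3,0],[7,-2,5,-0.5,0.1,0,0],[0,0,0,0,0,0,0],[0,0,0,0,0,0,0],[0,0,0,0,0,0,0]]

```text
clock: 40.0
eef_pos: [0.6234, 0.0217, 0.1357]
tool_rot: [0.678, 0.674, -0.201, 0.211]
ft_force: [-0.3, -0.3, -2.8]
grip_width: 0.0642
```

```bash
python3 - <<'E'
from h import *
o=get_obs();print(o['eef_pos'],o['joint_pos'],o['ft_force'].round(1),cup())
print(goc([.6227,.0222,.080],90)[:2],goc([.6227,.0222,.074],90)[:2])
E
```

```text
[0.62335619 0.02170356 0.13565683] [ 0.29874745  0.66023895  0.26583988  1.35866859 -0.56588729  1.92843066] [-0.3 -0.3 -2.8] (array([0.6234, 0.0276, 0.1028]), np.float64(89.9), array([ 0., -0.,  1.]))
(array([ 8.2, -1. , 21.9]), array([-0.1, -0. , -0. ])) (array([11.5, -1.1, 26.9]), array([-0.1, -0. , -0. ]))
```

Request:
jog_arm:
  deltas:
    - [[3,-0.5,8,0,0,0,0],[3,-0.5,8,0,0,0,0],[2,0,5,0,0,0,0],[0,0,0,0,0,0,0],[0,0,0,0,0,0,0]]

```text
clock: 40.5
eef_pos: [0.6228, 0.0157, 0.1116]
tool_rot: [0.679, 0.674, -0.201, 0.211]
ft_force: [0.2, 0.2, -3.1]
grip_width: 0.0645
```

```bash
python3 - <<'E'
from h import *
o=get_obs();print(o['ft_force'].round(1),cup(),tool()[2,:3])
print(goc([.6227,.0222,.074],90)[:2],goc([.6227,.0222,.0615],90)[:2])
E
```

```text
[ 0.2  0.2 -3.1] (array([0.6228, 0.0216, 0.0787]), np.float64(89.9), array([ 0., -0.,  1.])) [-0.55739263  0.01466419 -0.83011952]
(array([ 3.1, -0.1,  3.6]), array([-0.1,  0. , -0.1])) (array([10.1, -0.3, 14. ]), array([-0.1,  0. , -0.1]))
```

Request:
jog_arm:
  deltas:
    - [[1.7,0,2.5,0,0,0,0],[1.7,0,2.5,0,0,0,0],[1.7,0,2.5,0,0,0,0],[1.1,0,1.7,0,0,0,0]]

```text
clock: 40.9
eef_pos: [0.6232, 0.0158, 0.1032]
tool_rot: [0.678, 0.674, -0.201, 0.212]
ft_force: [-3.6, 1.8, 5.8]
grip_width: 0.0645
```

```bash
python3 - <<'E'
from h import *
o=get_obs();print(o['ft_force'].round(1),o['ft_torque'].round(2),cup(),o['grip_width'])
E
```

```text
[-3.6  1.8  5.8] [ 0.21  0.98 -0.54] (array([0.6233, 0.0217, 0.0703]), np.float64(90.0), array([-0.001,  0.002,  1.   ])) 0.06448681963801278
```

Request:
jog_arm:
  deltas:
    - [[1.7,0,2.5,0,0,0,0],[1.7,0,2.5,0,0,0,0],[1.7,0,2.5,0,0,0,0]]

```text
clock: 41.2
eef_pos: [0.6232, 0.0158, 0.099]
tool_rot: [0.677, 0.675, -0.201, 0.214]
ft_force: [-4.5, 2.8, 8.6]
grip_width: 0.0647
```

```bash
python3 - <<'E'
from h import *
o=get_obs();print(o['ft_force'].round(1),o['ft_torque'].round(2),cup(),o['grip_width'])
E
```

```text
[-4.5  2.8  8.6] [ 0.01  1.29 -0.65] (array([0.6233, 0.0216, 0.066 ]), np.float64(90.1), array([-0.003,  0.005,  1.   ])) 0.06472451146063757
```

Request:
jog_arm:
  deltas:
    - [[2.2,0,3.3,0,0,0,0],[2.2,0,3.3,0,0,0,0],[2.8,0,4.2,0,0,0,0]]

```text
clock: 41.5
eef_pos: [0.6235, 0.0158, 0.0948]
tool_rot: [0.675, 0.676, -0.201, 0.217]
ft_force: [-10.3, 6.5, 29.2]
grip_width: 0.0644
```

```bash
python3 - <<'E'
from h import *
o=get_obs();print(o['ft_force'].round(1),o['ft_torque'].round(2),cup(),o['grip_width'])
E
```

```text
[-10.3   6.5  29.2] [-1.17  3.08 -1.54] (array([0.6236, 0.0214, 0.0618]), np.float64(90.4), array([-0.005,  0.009,  1.   ])) 0.06443119446946893
```

Request:
jog_arm:
  deltas:
    - [[2.2,0,3.3,0,0,0,0],[2.2,0,3.3,0,0,0,0],[2.2,0,3.3,0,0,0,0],[2.2,0,3.3,0,0,0,0],[2.2,0,3.3,0,0,0,0]]

```text
clock: 42.0
eef_pos: [0.6242, 0.0161, 0.0953]
tool_rot: [0.671, 0.678, -0.201, 0.223]
ft_force: [-8.1, 2.9, 17.0]
grip_width: 0.0645
```

```bash
python3 - <<'E'
from h import *
o=get_obs();print(o['ft_force'].round(1),o['ft_torque'].round(2),cup(),o['grip_width'])
E
```

```text
[-8.1  2.9 17. ] [-0.29  2.03 -0.82] (array([0.6245, 0.0214, 0.0623]), np.float64(91.1), array([-0.012,  0.018,  1.   ])) 0.06445006287734426
```

```bash
python3 - <<'E'
from h import *
print(goc([.6230,.0217,.0615],90)[:2])
E
```

```text
(array([ 0.3, -1.2,  0.8]), array([1.2, 1. , 0.6]))
```

Request:
jog_arm:
  deltas:
    - [[2.5,-0.3,3.7,0.3,0.25,0.15,0],[2.5,-0.3,3.7,0.3,0.25,0.15,0],[2.5,-0.3,3.7,0.3,0.25,0.15,0],[2.5,-0.3,3.7,0.3,0.25,0.15,0],[2.5,-0.3,3.7,0.3,0.25,0.15,0]]

```text
clock: 42.5
eef_pos: [0.6244, 0.0156, 0.0949]
tool_rot: [0.675, 0.676, -0.2, 0.216]
ft_force: [-6.5, 2.8, 17.0]
grip_width: 0.0641
```

```bash
python3 - <<'E'
from h import *
o=get_obs();print(o['ft_force'].round(1),o['ft_torque'].round(2),cup(),o['grip_width'],goc([.6230,.0217,.0615],90)[:2])
E
```

```text
[-6.5  2.8 17. ] [-0.69  2.05 -0.69] (array([0.6246, 0.0212, 0.062 ]), np.float64(90.4), array([-0.006,  0.006,  1.   ])) 0.06413514573962253 (array([ 0.5, -1.4,  0.3]), array([0.6, 0.4, 0.2]))
```

Request:
jog_arm:
  deltas:
    - [[2.7,-0.4,4,0.25,0.2,0.1,0],[2.7,-0.4,4,0.25,0.2,0.1,0],[2.7,-0.4,4,0.25,0.2,0.1,0],[2.7,-0.4,4,0.25,0.2,0.1,0],[2.7,-0.4,4,0.25,0.2,0.1,0]]

```text
clock: 43.0
eef_pos: [0.6247, 0.0152, 0.0948]
tool_rot: [0.677, 0.675, -0.2, 0.213]
ft_force: [-7.6, 3.9, 18.6]
grip_width: 0.0644
```

Request:
jog_arm:
  deltas:
    - [[2.7,-0.4,4,0.2,0.15,0.1,0],[2.7,-0.4,4,0.2,0.15,0.1,0],[2.7,-0.4,4,0.2,0.15,0.1,0],[2.7,-0.4,4,0.2,0.15,0.1,0],[2.7,-0.4,4,0.2,0.15,0.1,0]]

```text
clock: 43.5
eef_pos: [0.6248, 0.0151, 0.0949]
tool_rot: [0.678, 0.674, -0.2, 0.214]
ft_force: [-7.2, 4.0, 19.7]
grip_width: 0.0639
```

```bash
python3 - <<'E'
from h import *
o=get_obs();print(o['ft_force'].round(1),o['ft_torque'].round(2),cup(),o['grip_width'],goc([.6230,.0217,.0615],90)[:2])
E
```

```text
[-7.2  4.  19.7] [-0.85  2.26 -0.85] (array([0.625 , 0.0209, 0.0619]), np.float64(90.1), array([-0.005,  0.002,  1.   ])) 0.06391398619076724 (array([ 0.8, -1.8, -0. ]), array([ 0.3,  0.1, -0.1]))
```

Request:
jog_arm:
  deltas:
    - [[2.7,-0.5,4,0.2,0.1,0,0],[2.7,-0.5,4,0.2,0.1,0,0],[2.7,-0.5,4,0.2,0.1,0,0],[2.7,-0.5,4,0.2,0.1,0,0],[2.7,-0.5,4,0.2,0.1,0,0]]

```text
clock: 44.0
eef_pos: [0.6249, 0.0152, 0.0948]
tool_rot: [0.676, 0.675, -0.201, 0.215]
ft_force: [-7.2, 3.9, 17.9]
grip_width: 0.0643
```

Request:
jog_arm:
  deltas:
    - [[2.7,-0.5,4,0.2,0.1,0,0],[2.7,-0.5,4,0.2,0.1,0,0],[2.7,-0.5,4,0.2,0.1,0,0],[2.7,-0.5,4,0.2,0.1,0,0],[2.7,-0.5,4,0.2,0.1,0,0]]

```text
clock: 44.5
eef_pos: [0.625, 0.0152, 0.0948]
tool_rot: [0.675, 0.676, -0.202, 0.215]
ft_force: [-6.6, 4.0, 19.2]
grip_width: 0.0645
```

Request:
jog_arm:
  deltas:
    - [[2.7,-0.5,4,0.2,0.1,0,0],[2.7,-0.5,4,0.2,0.1,0,0],[2.7,-0.5,4,0.2,0.1,0,0],[2.7,-0.5,4,0.2,0.1,0,0],[2.7,-0.5,4,0.2,0.1,0,0]]

```text
clock: 45.0
eef_pos: [0.6252, 0.0152, 0.0948]
tool_rot: [0.674, 0.676, -0.203, 0.216]
ft_force: [-7.2, 3.1, 19.6]
grip_width: 0.0642
```

Request:
jog_arm:
  deltas:
    - [[2.7,-0.5,4,0.2,0.1,0,0],[2.7,-0.5,4,0.2,0.1,0,0],[2.7,-0.5,4,0.2,0.1,0,0],[2.7,-0.5,4,0.2,0.1,0,0],[2.7,-0.5,4,0.2,0.1,0,0]]

```text
clock: 45.5
eef_pos: [0.6254, 0.0151, 0.0949]
tool_rot: [0.673, 0.677, -0.203, 0.216]
ft_force: [-8.1, 3.8, 18.9]
grip_width: 0.0645
```

```bash
python3 - <<'E'
from h import *
o=get_obs();print(o['ft_force'].round(1),o['ft_torque'].round(2),cup(),o['grip_width'],goc([.6240,.0217,.0615],90)[:2])
d=see('pad_top',.062,'scene','s3.png')
see('cup',.1,'scene')
E
```

```text
[-8.1  3.8 18.9] [-0.56  2.14 -0.91] (array([0.6254, 0.0207, 0.0619]), np.float64(90.6), array([-0.001,  0.011,  1.   ])) 0.06447167638848496 (array([ 0.8, -1.4, -0. ]), array([0.4, 0.6, 0.5]))
cup 0.83 [253.8 201.9] 482 [ 0.6199 -0.0125]
cup 0.33 [411.5 205. ] 132 [0.442  0.4982]
```

Request:
jog_arm:
  deltas:
    - [[-3,0,-5,0,0,0,0],[-6,0,-9,0,0,0,0],[-11,0,-17,0,0,0,0],[-11,0,-17,0,0,0,0],[-8,0,-12,0,0,0,0]]

```text
clock: 46.2
eef_pos: [0.6241, 0.0174, 0.1691]
tool_rot: [0.673, 0.677, -0.203, 0.216]
ft_force: [0.3, 0.5, -3.5]
grip_width: 0.0642
```

Request:
jog_arm:
  deltas:
    - [[-3,0,-5,0,0,0,0],[0,0,0,0,0,0,0],[0,0,0,0,0,0,0]]

```text
clock: 46.5
eef_pos: [0.6253, 0.0183, 0.1756]
tool_rot: [0.674, 0.677, -0.201, 0.217]
ft_force: [0.0, 0.4, -3.3]
grip_width: 0.0648
```

```bash
cat > kin.py <<'E'
from h import *
from scipy.optimize import least_squares
D=[([1.12902354,.240546131,.00502080595,1.33519149,0,1.5708],[.2137812,.45200795,.23134136]),
([.48462054,.45839104,.3145631,1.42492783,.00218883,.92020527],[.53734402,.28366127,.22999309]),
([.62427405,.43719688,-.03032397,1.09220111,.00271102,1.94644],[.45905063,.33170549,.11347466]),
([.592097302,.465334543,-.0388227411,1.05206292,-.0016739,1.9008],[.47642736,.31983155,.09462276]),
([-.08312827,.15255735,-.19392669,1.24338006,-.00667,1.222],[.43641891,-.03839529,.19805896]),
([.04830926,.62635326,.32793823,1.87872288,-.20267011,2.86038067],[.44080642,-.03984989,.20533026]),
([.04895188,.74896943,.1198467,1.50754082,-.19906808,2.86436],[.44553147,-.03826386,.04143234]),
([.05334807,.62391669,.23201121,1.7435814,-.19526967,2.86828618],[.44183999,-.03537864,.16180573]),
([.29975559,.29612133,-.2956838,1.17761606,-.56442814,1.89507657],[.43261108,-.03622302,.15003413]),
([.27197763,.67698131,.32241198,1.41998174,-.56485897,1.92366983],[.62779536,.00642253,.14647193]),
([.29874745,.66023895,.26583988,1.35866859,-.56588729,1.92843066],[.62335619,.02170356,.13565683])]
def fk(q,k):
    a0,h,L1,al,L2,be,d4,d5,s=k; p=q[1]-q[2]+q[3]
    r=a0+L1*np.sin(q[1]+al)+L2*np.cos(q[1]-q[2]+be)+d4*np.cos(p); z=h+L1*np.cos(q[1]+al)-L2*np.sin(q[1]-q[2]+be)-d4*np.sin(p)
    d=np.array([np.cos(p)*np.cos(q[4]),np.sin(q[4])*s,-np.sin(p)*np.cos(q[4])]); P=np.array([r,0,z])+d5*d
    c,S=np.cos(q[0]),np.sin(q[0]); M=np.array([[c,-S,0],[S,c,0],[0,0,1]]); return M@P,M@d
def fit():
    best=None
    for s in(1,-1):
        f=lambda x:np.concatenate([fk(q,[*x,s])[0]-p for q,p in D])
        r=least_squares(f,[0,.3,.35,0,.3,0,.08,.25],loss='soft_l1',f_scale=.005)
        if best is None or r.cost<best[0]: best=(r.cost,[*r.x,s],np.abs(f(r.x)).max())
    return best
E
python3 - <<'E'
from kin import *
b=fit(); print(b[0],np.round(b[1],4),b[2]); np.save('k.npy',b[1])
o=get_obs(); print(o['eef_pos'],fk(o['joint_pos'],b[1]),tool()[:3,2],cup(),o['ft_force'].round(1),o['joint_pos'])
lo=np.array([-2.72,-1.05,-1.09,-1.99,-1.42]);hi=np.array([2.72,1.87,1.28,2.15,1.44])
TC=np.load('TC.npy')
dc=np.array([.5325,-.3015])
for psi in(0,15,30,45,58):
    lipdir=-np.array([np.cos(np.radians(psi)),np.sin(np.radians(psi))]); out=[]; q0=np.array([-.4,.6,.2,1.4,-.3])
    for th in(0,40,65,90,105,115):
        X=mk([0,0,0],psi,th); lip=X[:3,:3]@[-.071,0,.063]
        X[:3,3]=np.r_[dc+lipdir*.03*0,.014 if th>=0 else 0]-lip; T=X@np.linalg.inv(TC)
        w=least_squares(lambda q:np.r_[fk(q,b[1])[0]-T[:3,3],.2*(fk(q,b[1])[1]-T[:3,2])],np.clip(q0,lo+.01,hi-.01),bounds=(lo,hi)); q0=w.x
        out.append((th,w.x.round(2).tolist(),round(np.sqrt(2*w.cost)*1e3,1)))
    print(psi,*out,sep='\n ')
E
```

```text
1.089499946926864e-11 [-0.      0.2408  0.4933  0.      0.3915 -0.0204  0.1015  0.3035  1.    ] 4.025571109927961e-06
[0.62531431 0.0182744  0.17563471] (array([0.62531431, 0.0182744 , 0.17563471]), array([ 0.02247729, -0.56378445, -0.82561605])) [ 0.02247729 -0.56378445 -0.82561605] (array([0.6254, 0.0239, 0.1427]), np.float64(90.6), array([-0.005,  0.008,  1.   ])) [ 0.   0.4 -3.3] [ 0.297136    0.62762052  0.3120167   1.42737009 -0.57717624  1.91550881]
0
 (0, [-0.37, 1.36, 1.28, 2.04, -0.22], np.float64(1.6))
 (40, [-0.48, 0.64, 0.09, 0.91, 0.04], np.float64(0.0))
 (65, [-0.61, 0.43, -0.39, 0.29, 0.29], np.float64(0.0))
 (90, [-0.76, 0.46, -0.77, -0.49, 0.6], np.float64(0.0))
 (105, [-0.86, 0.69, -0.93, -1.14, 0.79], np.float64(0.0))
 (115, [-0.91, 0.95, -0.96, -1.66, 0.88], np.float64(0.0))
15
 (0, [-0.3, 1.21, 0.97, 1.83, -0.31], np.float64(0.0))
 (40, [-0.47, 0.63, 0.07, 0.92, 0.06], np.float64(0.0))
 (65, [-0.64, 0.46, -0.31, 0.43, 0.41], np.float64(0.0))
 (90, [-0.84, 0.49, -0.6, -0.13, 0.83], np.float64(0.0))
 (105, [-0.95, 0.65, -0.73, -0.63, 1.08], np.float64(0.0))
 (115,
[... 368 characters left out ...]
, 1.41], np.float64(0.0))
45
 (0, [-0.19, 0.96, 0.42, 1.38, -0.49], np.float64(0.0))
 (40, [-0.46, 0.61, 0.03, 0.94, 0.1], np.float64(0.0))
 (65, [-0.68, 0.57, -0.09, 0.83, 0.54], np.float64(0.0))
 (90, [-0.88, 0.7, -0.08, 0.92, 0.97], np.float64(0.0))
 (105, [-0.97, 0.87, 0.02, 1.2, 1.2], np.float64(0.0))
 (115, [-1.01, 1.05, 0.17, 1.64, 1.31], np.float64(0.0))
58
 (0, [-0.15, 0.85, 0.2, 1.16, -0.54], np.float64(0.0))
 (40, [-0.45, 0.6, 0.01, 0.96, 0.1], np.float64(0.0))
 (65, [-0.68, 0.63, 0.03, 1.02, 0.54], np.float64(0.0))
 (90, [-0.87, 0.83, 0.17, 1.32, 0.92], np.float64(0.0))
 (105, [-0.95, 1.03, 0.34, 1.7, 1.08], np.float64(0.0))
 (115, [-0.98, 1.2, 0.49, 2.05, 1.13], np.float64(0.0))
```

```bash
cat >> kin.py <<'E'
lo=np.array([-2.72,-1.05,-1.09,-1.99,-1.42]);hi=np.array([2.72,1.87,1.28,2.15,1.44]); K=np.load('k.npy')
def ik(T,q0):
    w=least_squares(lambda q:np.r_[fk(q,K)[0]-T[:3,3],.2*(fk(q,K)[1]-T[:3,2])],np.clip(q0,lo+.01,hi-.01),bounds=(lo,hi)); return w.x,round(np.sqrt(2*w.cost)*1e3,1)
def lipc(lip,psi,th):
    X=mk([0,0,0],psi,th); return np.array(lip)-X[:3,:3]@[-.071,0,.063]
def rows(poses):
    """poses: list of (p,psi,tip) for the cup; prints the tool deltas row by row"""
    T=tool(); q=get_obs()['joint_pos'][:5]
    for P in poses:
        d,r,W=goc(*P,T=T); q,e=ik(W,q); print(d,r,'|',q.round(2),e); T=W
E
python3 - <<'E'
from kin import *
p0,s0=np.array([.6254,.0239,.1427]),90.6; p1,s1=np.array([.5850,-.2700,.12]),25
u=np.linspace(0,1,12)[1:]; u=u*u*(3-2*u)
rows([(p0+(p1-p0)*a,s0+(s1-s0)*a,0) for a in u])
see('dish',.01,'top');see('dish',.01,'scene')
E
```

```text
[-5.6 -1.   4.5] [1.1 0.4 1.1] | [ 0.28  0.63  0.32  1.44 -0.57] 0.0
[-14.8  -2.7  11.6] [ 2.3 -0.1  3.5] | [ 0.25  0.65  0.34  1.47 -0.56] 0.0
[-22.3  -2.   17.5] [ 3.5 -0.1  5.2] | [ 0.2   0.67  0.38  1.52 -0.55] 0.0
[-27.4   1.3  21.7] [ 4.3 -0.1  6.4] | [ 0.14  0.7   0.43  1.58 -0.53] 0.0
[-30.    6.7  23.8] [ 4.8 -0.1  7.2] | [ 0.06  0.74  0.49  1.64 -0.5 ] 0.0
[-29.6  12.8  23.8] [ 5.  -0.1  7.4] | [-0.01  0.79  0.56  1.71 -0.48] 0.0
[-26.5  17.9  21.7] [ 4.8 -0.1  7.2] | [-0.09  0.84  0.65  1.78 -0.45] 0.0
[-21.4  20.4  17.9] [ 4.3 -0.1  6.4] | [-0.16  0.89  0.74  1.85 -0.42] 0.0
[-15.2  19.4  13.1] [ 3.5 -0.1  5.2] | [-0.21  0.94  0.83  1.91 -0.4 ] 0.0
[-8.9 14.4  8. ] [ 2.3 -0.1  3.5] | [-0.25  0.97  0.9   1.96 -0.38] 0.0
[-2.9  5.5  2.7] [ 0.9 -0.   1.3] | [-0.26  0.99  0.93  1.98 -0.38] 0.0
dish 0.82 [360.9 202.9] 2363 [ 0.5408 -0.2987]
dish 0.57 [436.3 177.4] 387 [ 0.6259 -0.5445]
dish 0.54 [103.6 250.6] 253 [0.3821 0.517 ]
dish 0.79 [191.7 177.3] 1263 [ 0.5372 -0.3033]
```

Request:
jog_arm:
  deltas:
    - [[-5.6,-1,4.5,1.1,0.3,1.1,0],[-15,-3,12,2.3,0,3.5,0],[-22,-2,17.5,3.5,0,5.2,0],[-27,1,22,4.3,0,6.4,0],[-30,7,24,4.8,0,7.1,0]]

```text
clock: 47.2
eef_pos: [0.6032, -0.1062, 0.1631]
tool_rot: [0.822, 0.491, -0.244, 0.154]
ft_force: [0.9, 0.1, -3.6]
grip_width: 0.0646
```

Request:
jog_arm:
  deltas:
    - [[-30,13,24,4.8,0,7.1,0],[-26,18,22,4.8,0,7.1,0],[-21,20,18,4.3,0,6.4,0],[-15,19,13,3.5,0,5.2,0],[-9,14,8,2.3,0,3.5,0]]

```text
clock: 47.7
eef_pos: [0.5751, -0.2743, 0.1452]
tool_rot: [0.935, 0.207, -0.279, 0.067]
ft_force: [0.9, 0.6, -3.3]
grip_width: 0.0645
```

Request:
jog_arm:
  deltas:
    - [[-3,5,3,0.9,0,1.3,0],[0,0,0,0,0,0,0],[0,0,0,0,0,0,0],[0,0,0,0,0,0,0]]

```text
clock: 48.1
eef_pos: [0.5719, -0.2849, 0.1415]
tool_rot: [0.938, 0.191, -0.281, 0.061]
ft_force: [0.1, -0.2, -3.6]
grip_width: 0.0643
```

```bash
cat > dish.py <<'E'
from h import *
from scipy.optimize import least_squares
def dish(n,z=.004,rad=.074,box=None):
    C=cam(n); im=snap(n); h=cv2.cvtColor(im,cv2.COLOR_RGB2HSV); m=cv2.inRange(h,(100,90,40),(125,255,255))
    k,L,s,_=cv2.connectedComponentsWithStats(m); k=1+np.argmax(s[1:,4]); p=np.argwhere(L==k)[:,::-1]
    H=cv2.convexHull(p.astype(np.int32))[:,0]; W=ray(n,H,z,C)[:,:2]; f=lambda q:np.hypot(*(W-q[:2]).T)-rad
    s_=least_squares(f,W.mean(0),loss='soft_l1',f_scale=.001); print(n,'dish',s_.x.round(4),'res mm',np.round(np.percentile(np.abs(f(s_.x))*1e3,[50,90]),1),s[k].tolist()); return s_.x
E
python3 - <<'E'
from kin import *
from dish import dish
o=get_obs();print(o['eef_pos'],o['joint_pos'],o['ft_force'].round(1),o['grip_width'],cup())
for n in('top','scene','wrist'): dish(n)
E
```

```text
[ 0.57186058 -0.28492162  0.14150086] [-0.29130989  0.98821923  0.89915945  1.94761849 -0.36620261  2.53732651] [ 0.1 -0.2 -3.6] 0.06434532497485924 (array([ 0.5774, -0.2823,  0.1086]), np.float64(23.1), array([-0.004, -0.009,  1.   ]))
top dish [0.3279 0.6814] res mm [143.2 460.5] [0, 92, 75, 242, 7106]
scene dish [0.2487 0.6863] res mm [24.6 55.9] [438, 177, 50, 39, 1210]
wrist dish [ 0.5285 -0.3031] res mm [1.2 5.6] [188, 82, 139, 81, 8541]
```

```bash
python3 - <<'E'
from kin import *
psi=25; u=np.array([np.cos(np.radians(psi)),np.sin(np.radians(psi)),0])
dc=np.array([.5315,-.302,0]); L1=dc+.008*u
X=tool()@np.load('TC.npy'); l0=X[:3,:3]@[-.071,0,.063]+X[:3,3]; print('lip',l0)
P=[]
for i,a in enumerate(np.linspace(0,1,10)[1:]):
    a=a*a*(3-2*a); th=52*a; l=l0+(L1+[0,0,.045]-l0)*a; P.append((lipc(l,psi-1.9*(1-a),th),psi-1.9*(1-a),th))
print([ (round(p[2]),min((mk(*p)@[x,0,z,1])[2].round(3) for x,z in((-.03,0),(.03,0),(-.071,.063)))) for p in P])
rows(P)
E
```

```text
lip [ 0.51218265 -0.31037614  0.17157382]
[(2, np.float64(0.106)), (7, np.float64(0.098)), (13, np.float64(0.087)), (22, np.float64(0.075)), (30, np.float64(0.064)), (39, np.float64(0.054)), (45, np.float64(0.046)), (50, np.float64(0.041)), (52, np.float64(0.039))]
[2.9 0.1 1.4] [-0.3  1.3  0.2] | [-0.29  0.97  0.86  1.91 -0.36] 0.0
[ 7.3 -0.3  2.6] [-0.   4.8 -0.1] | [-0.31  0.9   0.75  1.79 -0.32] 0.0
[ 9.3 -0.5  4.7] [-0.   6.9 -0.1] | [-0.33  0.82  0.61  1.62 -0.25] 0.0
[ 8.9 -0.6  7.1] [-0.   8.2 -0.2] | [-0.37  0.72  0.45  1.44 -0.16] 0.0
[ 6.6 -0.6  9. ] [ 0.   8.6 -0.2] | [-0.41  0.64  0.29  1.25 -0.05] 0.0
[ 3.5 -0.5  9.6] [ 0.1  8.2 -0.2] | [-0.45  0.58  0.15  1.08  0.05] 0.0
[ 0.6 -0.4  8.6] [ 0.1  6.9 -0.2] | [-0.5   0.54  0.04  0.94  0.15] 0.0
[-0.9 -0.2  6.1] [ 0.1  4.8 -0.1] | [-0.53  0.52 -0.03  0.85  0.23] 0.0
[-0.7 -0.1  2.2] [ 0.   1.8 -0. ] | [-0.54  0.51 -0.06  0.81  0.25] 0.0
```

Request:
jog_arm:
  deltas:
    - [[3,0,1.4,-0.3,1.3,0.2,0],[7.3,0,2.6,0,4.8,0,0],[9.3,-0.5,4.7,0,6.9,0,0],[9,-0.6,7,0,8.2,-0.2,0],[6.6,-0.6,9,0,8.5,-0.2,0]]

```text
clock: 48.75
eef_pos: [0.5998, -0.264, 0.1034]
tool_rot: [0.977, 0.213, -0.024, 0.013]
ft_force: [-0.7, -1.2, -3.2]
grip_width: 0.0646
```

Request:
jog_arm:
  deltas:
    - [[3.5,-0.5,9.6,0,8.2,-0.2,0],[0.6,-0.4,8.6,0,6.9,-0.2,0],[-1,0,6,0,4.8,0,0],[-0.7,0,2,0,1.8,0,0],[0,0,0,0,0,0,0]]

```text
clock: 49.25
eef_pos: [0.5973, -0.2555, 0.0796]
tool_rot: [0.961, 0.219, 0.165, -0.028]
ft_force: [-0.2, -0.0, -3.5]
grip_width: 0.0641
```

Request:
jog_arm:
  deltas:
    - [[0,0,0,0,0,0,0],[0,0,0,0,0,0,0]]

```text
clock: 49.45
eef_pos: [0.5972, -0.2541, 0.0804]
tool_rot: [0.961, 0.22, 0.164, -0.028]
ft_force: [0.7, -0.5, -3.1]
grip_width: 0.0646
```

```bash
cat >> kin.py <<'E'
def lipnow():
    X=tool()@np.load('TC.npy'); return (X@[-.071,0,.063,1])[:3].round(4), np.degrees(np.arccos(np.clip(X[2,2],-1,1))).round(1), np.degrees(np.arctan2(-X[1,2],-X[0,2])).round(1)
E
python3 - <<'E'
from kin import *
o=get_obs();print(o['joint_pos'],o['ft_force'].round(1),o['grip_width'],cup(),lipnow())
psi=25; u=np.array([np.cos(np.radians(psi)),np.sin(np.radians(psi)),0]); dc=np.array([.5315,-.302,0]); L1=dc+.008*u
l0,t0,_=lipnow()
P=[]
for a in np.linspace(0,1,5)[1:]: th=t0+(57-t0)*a; l=l0+(L1+[0,0,.018]-l0)*a; P.append((lipc(l,psi,th),psi,th))
rows(P); print(min((mk(*P[-1])@[x,0,z,1])[2].round(3) for x,z in((-.03,0),(.03,0),(-.071,.063))))
from dish import dish
dish('wrist');dish('top')
E
```

```text
[-0.52410438  0.48957022 -0.09607702  0.77672479  0.26280007  2.19594903] [ 0.7 -0.5 -3.1] 0.06464580819634208 (array([ 0.624 , -0.2411,  0.0653]), np.float64(27.0), array([-0.719, -0.348,  0.602])) (array([ 0.5406, -0.2824,  0.0466]), np.float64(53.0), np.float64(25.8))
[-4.7  5.   4.9] [0.1 1.  1.4] | [-0.54  0.5  -0.11  0.75  0.28] 0.0
[-4.6  3.5  4.8] [0. 1. 0.] | [-0.56  0.5  -0.12  0.73  0.3 ] 0.0
[-4.7  3.5  4.7] [0. 1. 0.] | [-0.57  0.51 -0.13  0.7   0.32] 0.0
[-4.8  3.5  4.6] [0. 1. 0.] | [-0.58  0.52 -0.15  0.67  0.33] 0.0
0.018
wrist dish [ 0.5648 -0.2598] res mm [1.  1.8] [314, 309, 13, 19, 47]
top dish [0.3536 0.7188] res mm [173.3 508.1] [0, 93, 75, 241, 7188]
```

Request:
jog_arm:
  deltas:
    - [[-4.7,5,4.9,0,1,1.4,0],[-4.6,3.5,4.8,0,1,0,0],[-4.7,3.5,4.7,0,1,0,0],[-4,3,4,0,1,0,0],[0,0,0,0,0,0,0]]

```text
clock: 50.05
eef_pos: [0.5972, -0.2736, 0.0563]
tool_rot: [0.957, 0.207, 0.202, -0.037]
ft_force: [0.1, 2.4, 1.8]
grip_width: 0.0645
```

```bash
python3 - <<'E'
from kin import *
o=get_obs();print(o['joint_pos'],o['ft_force'].round(1),o['grip_width'],lipnow())
im=snap('wrist','w20.png'); sc=snap('scene','s20.png')
out=np.zeros((600,512,3),np.uint8); out[:307,:410]=cv2.resize(im[:,:,::-1],(410,307)); out[307:600,:440]=cv2.resize(sc[110:257,120:340,::-1],(440,293)); cv2.imwrite('pics/c20.png',out)
psi=25; u=np.array([np.cos(np.radians(psi)),np.sin(np.radians(psi)),0]); dc=np.array([.5315,-.302,0]); L1=dc+.008*u+[0,0,.017]
l0,t0,_=lipnow(); P=[]
for th in np.arange(60,117,4): P.append((lipc(L1,psi,th),psi,th))
rows(P)
E
```

```text
[-0.58443952  0.5192698  -0.14900474  0.66281383  0.3402599   2.17237401] [0.1 2.4 1.8] 0.06450483420809629 (array([ 0.5425, -0.2992,  0.0175]), np.float64(57.6), np.float64(24.8))
[-3.8 -2.  -3.6] [0.3 2.6 0.2] | [-0.61  0.51 -0.18  0.63  0.38] 0.0
[-1.   0.1 -4.9] [0. 4. 0.] | [-0.64  0.49 -0.23  0.57  0.45] 0.0
[-1.   0.1 -4.9] [0. 4. 0.] | [-0.68  0.49 -0.27  0.51  0.52] 0.0
[-1.   0.1 -4.9] [0. 4. 0.] | [-0.71  0.48 -0.31  0.45  0.59] 0.0
[-1.   0.1 -4.9] [0. 4. 0.] | [-0.74  0.49 -0.34  0.4   0.66] 0.0
[-1.   0.1 -4.9] [0. 4. 0.] | [-0.78  0.49 -0.38  0.34  0.74] 0.0
[-1.   0.1 -4.9] [0. 4. 0.] | [-0.81  0.5  -0.41  0.28  0.81] 0.0
[-1.   0.1 -4.9] [0. 4. 0.] | [-0.84  0.52 -0.44  0.22  0.88] 0.0
[-1.   0.1 -4.9] [0. 4. 0.] | [-0.87  0.54 -0.46  0.15  0.96] 0.0
[-1.   0.1 -4.9] [0. 4. 0.] | [-0.9   0.57 -0.49  0.08  1.03] 0.0
[-1.   0.1 -4.9] [0. 4. 0.] | [-0.93  0.6  -0.51  0.    1.1 ] 0.0
[-1.   0.1 -4.9] [0. 4. 0.] | [-0.95  0.64 -0.53 -0.08  1.18] 0.0
[-1.   0.1 -4.9] [0. 4. 0.] | [-0.98  0.68 -0.55 -0.2   1.25] 0.0
[-1.   0.1 -4.9] [0. 4. 0.] | [-1.    0.73 -0.57 -0.35  1.32] 0.0
[-1.   0.1 -4.9] [0. 4. 0.] | [-1.01  0.79 -0.6  -0.59  1.38] 0.0
```

View pics/c20.png

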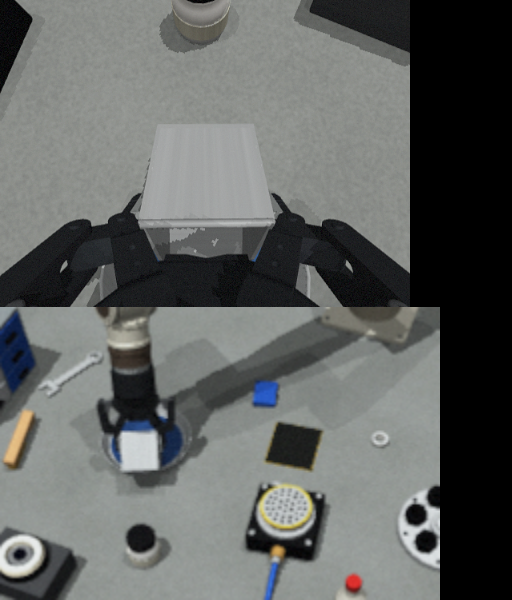

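```bash
python3 - <<'E'
from kin import *
psi=25; u=np.array([np.cos(np.radians(psi)),np.sin(np.radians(psi)),0]); dc=np.array([.5315,-.302,0]); P=[]
for th,off,z in((57.6,.009,.024),(58,.0,.025),(60,-.004,.023),(63,-.004,.021),(66,-.004,.019)):
    l=dc+off*u+[0,0,z]; P.append((lipc(l,psi,th),psi,th))
rows(P)
E
```

```text
[ 0.4 -1.9 -6.7] [0.3 0.2 0.1] | [-0.59  0.51 -0.15  0.68  0.34] 0.0
[-7.9  0.1 -5. ] [0.  0.4 0. ] | [-0.6   0.5  -0.16  0.68  0.35] 0.0
[-4.9  0.1 -2.3] [0. 2. 0.] | [-0.63  0.49 -0.19  0.64  0.39] 0.0
[-1.6  0.  -1.9] [0. 3. 0.] | [-0.65  0.48 -0.23  0.6   0.44] 0.0
[-1.7  0.  -1.9] [0. 3. 0.] | [-0.68  0.48 -0.26  0.55  0.49] 0.0
```

Request:
jog_arm:
  deltas:
    - [[0.4,-2,-6.7,0.3,0.2,0,0],[-8,0,-5,0,0.4,0,0],[-5,0,-2.3,0,2,0,0],[0,0,0,0,0,0,0],[0,0,0,0,0,0,0]]

```text
clock: 50.65
eef_pos: [0.5774, -0.2801, 0.0641]
tool_rot: [0.952, 0.207, 0.22, -0.043]
ft_force: [0.2, -0.5, -3.1]
grip_width: 0.0643
```

```bash
python3 - <<'E'
from kin import *
o=get_obs();print(o['joint_pos'],o['ft_force'].round(1),o['grip_width'],lipnow())
psi=25; u=np.array([np.cos(np.radians(psi)),np.sin(np.radians(psi)),0]); dc=np.array([.5315,-.302,0]); P=[]
for th,off,z in((62,-.004,.021),(65,-.004,.019),(68,-.004,.017),(71,-.004,.016),(74,-.004,.016)):
    l=dc+off*u+[0,0,z]; P.append((lipc(l,psi,th),psi,th))
rows(P)
see('dish',.01,'top');see('dish',.01,'scene');see('nozzle1',.01,'scene')
E
```

```text
[-0.63039096  0.48746941 -0.1961565   0.64443182  0.38544512  2.13176072] [ 0.2 -0.5 -3.1] 0.06433635574705887 (array([ 0.5242, -0.3051,  0.023 ]), np.float64(59.8), np.float64(25.0))
[2.1 0.4 0.8] [0.1 2.2 0.2] | [-0.64  0.49 -0.22  0.61  0.42] 0.0
[-1.6  0.  -1.9] [0. 3. 0.] | [-0.67  0.48 -0.25  0.56  0.47] 0.0
[-1.7  0.  -2. ] [0. 3. 0.] | [-0.7   0.48 -0.28  0.52  0.53] 0.0
[-1.2  0.  -2.9] [0. 3. 0.] | [-0.72  0.48 -0.31  0.47  0.58] 0.0
[-0.7  0.1 -3.7] [0. 3. 0.] | [-0.75  0.48 -0.34  0.43  0.63] 0.0
dish 0.59 [175.7 205.3] 2366 [0.5281 0.2951]
dish 0.2 [103.7 249.2] 313 [0.3864 0.517 ]
dish 0.71 [198.7 179.4] 626 [ 0.5371 -0.2734]
```

Request:
jog_arm:
  deltas:
    - [[1,0,0.4,0,2.2,0,0],[-1.6,0,-1.9,0,3,0,0],[-1.7,0,-2,0,3,0,0],[-1.2,0,-2.9,0,3,0,0],[-0.7,0,-3.7,0,3,0,0]]

```text
clock: 51.45
eef_pos: [0.5738, -0.2821, 0.0723]
tool_rot: [0.915, 0.204, 0.341, -0.068]
ft_force: [-1.2, -0.3, -3.6]
grip_width: 0.0646
```

```bash
python3 - <<'E'
from kin import *
o=get_obs();print(o['ft_force'].round(1),o['grip_width'],lipnow())
psi=25; u=np.array([np.cos(np.radians(psi)),np.sin(np.radians(psi)),0]); dc=np.array([.5315,-.302,0]); P=[]
for th,off,z in((77,-.002,.016),(80,.0,.016),(83,.002,.016),(86,.004,.016),(89,.006,.016)):
    l=dc+off*u+[0,0,z]; P.append((lipc(l,psi,th),psi,th))
rows(P)
E
```

```text
[-1.2 -0.3 -3.6] 0.06457553412232754 (array([ 0.5323, -0.3026,  0.0176]), np.float64(74.6), np.float64(25.4))
[-3.4  0.2 -3.4] [0.1 2.4 0.9] | [-0.77  0.48 -0.36  0.39  0.69] 0.0
[ 0.8  0.  -2.3] [0. 3. 0.] | [-0.79  0.49 -0.38  0.35  0.74] 0.0
[ 0.7  0.  -2.2] [0. 3. 0.] | [-0.81  0.5  -0.4   0.3   0.79] 0.0
[ 0.6  0.  -2.2] [0. 3. 0.] | [-0.83  0.51 -0.43  0.25  0.85] 0.0
[ 0.5  0.  -2.1] [0. 3. 0.] | [-0.85  0.53 -0.44  0.2   0.9 ] 0.0
```

Request:
jog_arm:
  deltas:
    - [[0,0,-2.5,0,2.4,0.5,0],[0.5,0,-2.3,0,3,0,0],[0.7,0,-2.2,0,3,0,0],[0.6,0,-2.2,0,3,0,0],[0,0,0,0,0,0,0]]

```text
clock: 51.95
eef_pos: [0.5685, -0.2852, 0.0795]
tool_rot: [0.877, 0.191, 0.432, -0.088]
ft_force: [-0.6, 0.7, -2.7]
grip_width: 0.0644
```

Request:
jog_arm:
  deltas:
    - [[0,0,0,0,0,0,0],[0,0,0,0,0,0,0],[0,0,0,0,0,0,0]]

```text
clock: 52.25
eef_pos: [0.5698, -0.2856, 0.0805]
tool_rot: [0.877, 0.192, 0.432, -0.088]
ft_force: [-0.8, -0.1, -2.5]
grip_width: 0.0641
```

```bash
python3 - <<'E'
from kin import *
o=get_obs();print(o['ft_force'].round(1),o['grip_width'],lipnow())
psi=25; u=np.array([np.cos(np.radians(psi)),np.sin(np.radians(psi)),0]); dc=np.array([.5315,-.302,0]); P=[]
for th,off,z in((90,.007,.018),(93,.009,.018),(96,.011,.018),(99,.013,.018),(102,.015,.018),(105,.015,.018),(108,.015,.018),(111,.015,.018),(114,.015,.018),(117,.015,.018)):
    l=dc+off*u+[0,0,z]; P.append((lipc(l,psi,th),psi,th))
rows(P)
see('nozzle1',.01,'scene','s21.png');see('nozzle1',.01,'top','t21.png')
E
```

```text
[-0.8 -0.1 -2.5] 0.0641086515146558 (array([ 0.539 , -0.301 ,  0.0176]), np.float64(86.1), np.float64(25.2))
[-0.7 -1.3 -5.2] [0.2 3.9 0.7] | [-0.86  0.53 -0.45  0.19  0.92] 0.0
[ 0.4  0.  -2. ] [0. 3. 0.] | [-0.88  0.55 -0.47  0.13  0.97] 0.0
[ 0.3  0.  -2. ] [0. 3. 0.] | [-0.9   0.57 -0.49  0.07  1.03] 0.0
[ 0.2  0.  -1.9] [0. 3. 0.] | [-0.91  0.59 -0.5   0.01  1.08] 0.0
[ 0.2  0.  -1.9] [0. 3. 0.] | [-0.93  0.62 -0.52 -0.07  1.13] 0.0
[-0.7  0.1 -3.7] [0. 3. 0.] | [-0.95  0.65 -0.54 -0.14  1.19] 0.0
[-0.7  0.1 -3.7] [0. 3. 0.] | [-0.96  0.68 -0.55 -0.24  1.24] 0.0
[-0.7  0.1 -3.7] [0. 3. 0.] | [-0.98  0.72 -0.57 -0.35  1.29] 0.0
[-0.7  0.1 -3.7] [0. 3. 0.] | [-0.99  0.76 -0.59 -0.51  1.34] 0.0
[-0.7  0.1 -3.7] [0. 3. 0.] | [-1.    0.82 -0.62 -0.73  1.38] 0.0
nozzle1 0.2 [101.5 249. ] 274 [0.387 0.524]
```

Request:
jog_arm:
  deltas:
    - [[0,-0.6,-3,0,3,0.4,0],[0.4,-0.5,-3,0,3,0.3,0],[0.3,0,-2.2,0,3,0,0],[0.2,0,-2,0,3,0,0],[0,0,0,0,0,0,0]]

```text
clock: 52.95
eef_pos: [0.5634, -0.2881, 0.0894]
tool_rot: [0.826, 0.178, 0.524, -0.109]
ft_force: [0.4, -0.2, -2.8]
grip_width: 0.0642
```

Request:
jog_arm:
  deltas:
    - [[0,0,0,0,0,0,0],[0,0,0,0,0,0,0],[0,0,0,0,0,0,0]]

```text
clock: 53.25
eef_pos: [0.5643, -0.2884, 0.0904]
tool_rot: [0.826, 0.179, 0.524, -0.108]
ft_force: [-0.7, 0.0, -2.1]
grip_width: 0.0642
```

```bash
python3 - <<'E'
from kin import *
o=get_obs();print(o['ft_force'].round(1),o['ft_torque'].round(2),o['grip_width'],lipnow(),o['joint_pos'])
psi=25; u=np.array([np.cos(np.radians(psi)),np.sin(np.radians(psi)),0]); dc=np.array([.5315,-.302,0]); P=[]
for th,off,z in((101,.015,.018),(104,.016,.018),(107,.017,.018),(110,.018,.019),(113,.019,.02),(116,.02,.021)):
    l=dc+off*u+[0,0,z]; P.append((lipc(l,psi,th),psi,th))
rows(P)
E
```

```text
[-0.7  0.  -2.1] [-0.51  1.19 -0.02] 0.06417010854190251 (array([ 0.5463, -0.2976,  0.0215]), np.float64(98.5), np.float64(25.1)) [-0.90538137  0.58218009 -0.50299547  0.00666504  1.06722467  2.09648501]
[-3.9 -1.5 -1.9] [0.3 2.5 0.6] | [-0.92  0.61 -0.52 -0.04  1.11] 0.0
[-0.3  0.  -2.8] [0. 3. 0.] | [-0.94  0.64 -0.53 -0.12  1.17] 0.0
[-0.3  0.  -2.8] [0. 3. 0.] | [-0.95  0.67 -0.55 -0.21  1.22] 0.0
[ 0.6  0.  -3. ] [0. 3. 0.] | [-0.97  0.7  -0.57 -0.33  1.27] 0.0
[ 0.5  0.  -3. ] [0. 3. 0.] | [-0.98  0.74 -0.59 -0.48  1.32] 0.0
[ 0.5  0.  -2.9] [0. 3. 0.] | [-0.99  0.79 -0.61 -0.68  1.36] 0.0
```

Request:
jog_arm:
  deltas:
    - [[-1,-0.7,-2.5,0,2.5,0.3,0],[0,-0.5,-2.8,0,3,0.3,0],[0,0,-2.8,0,3,0,0],[0.6,0,-3,0,3,0,0],[0,0,0,0,0,0,0]]

```text
clock: 53.75
eef_pos: [0.5573, -0.2926, 0.0997]
tool_rot: [0.767, 0.167, 0.607, -0.126]
ft_force: [-0.4, 1.1, -1.0]
grip_width: 0.0642
```

Request:
jog_arm:
  deltas:
    - [[0.5,0,-2,0,3,0,0],[0.5,0,-2,0,2.5,0,0],[0,0,0,0,0,0,0],[0,0,0,0,0,0,0],[0,0,0,0,0,0,0]]

```text
clock: 54.25
eef_pos: [0.5569, -0.2953, 0.1049]
tool_rot: [0.736, 0.163, 0.643, -0.133]
ft_force: [-0.5, 0.6, -0.9]
grip_width: 0.0646
```

Request:
jog_arm:
  deltas:
    - [[0,0,0,0,0,0,0],[0,0,0,0,0,0,0],[0,0,0,0,0,0,0]]

```text
clock: 54.55
eef_pos: [0.5579, -0.2957, 0.1071]
tool_rot: [0.736, 0.165, 0.643, -0.132]
ft_force: [-0.7, 0.0, -2.0]
grip_width: 0.0647
```

```bash
python3 - <<'E'
from kin import *
o=get_obs();print(o['ft_force'].round(1),o['ft_torque'].round(2),o['grip_width'],lipnow(),o['joint_pos'])
for n in ('scene','top'):
    im=snap(n,n+'22.png'); h=cv2.cvtColor(im,cv2.COLOR_RGB2HSV); m=cv2.inRange(h,(3,110,60),(15,255,255)); k,L,s,c=cv2.connectedComponentsWithStats(m); print(n,[(s[i,4],c[i].round(0).tolist()) for i in range(1,k) if s[i,4]>6])
see('nozzle1',.01,'scene')
E
```

```text
[-0.7  0.  -2. ] [-0.58  1.2  -0.  ] 0.06469634870445064 (array([ 0.56  , -0.2967,  0.0354]), np.float64(116.0), np.float64(25.8)) [-0.97549748  0.76994997 -0.60625844 -0.69771531  1.35008328  2.45699682]
scene [(np.int32(23), [201.0, 168.0]), (np.int32(5557), [26.0, 286.0]), (np.int32(148), [411.0, 207.0]), (np.int32(52), [448.0, 225.0]), (np.int32(57), [473.0, 229.0]), (np.int32(85), [461.0, 232.0]), (np.int32(8), [437.0, 241.0]), (np.int32(9), [46.0, 291.0])]
top [(np.int32(49), [479.0, 47.0]), (np.int32(49), [477.0, 56.0]), (np.int32(7), [461.0, 61.0]), (np.int32(75), [475.0, 68.0]), (np.int32(10), [462.0, 67.0]), (np.int32(8), [458.0, 72.0]), (np.int32(10), [509.0, 138.0]), (np.int32(23), [509.0, 145.0]), (np.int32(42), [509.0, 157.0]), (np.int32(19), [375.0, 212.0]), (np.int32(174), [48.0, 221.0]), (np.int32(45), [72.0, 221.0]), (np.int32(161), [40.0, 236.0]), (np.int32(73), [62.0, 236.0]), (np.int32(214), [104.0, 251.0]), (np.int32(10), [73.0, 242.0])]
```

```bash
python3 - <<'E'
from kin import *
l0,t0,psi=lipnow(); l0=l0.copy(); P=[]
for dz in(.01,.03,.05,.065): P.append((lipc(l0+[0,0,dz],psi,t0),psi,t0))
c1=P[-1][0]; c2=np.array([.56,-.26,.15])
for a in np.linspace(0,1,16)[1:]: P.append((c1+(c2-c1)*a,psi+(40-psi)*a,t0*(1-a)))
rows(P); print(c1, [min((mk(*p)@[x,0,z,1])[2].round(3) for x,z in((-.03,0),(.03,0),(-.071,.063),(.03,.07))) for p in P])
E
```

```text
[ 9.8  1.8 -1.4] [0.9 0.  1.3] | [-0.98  0.74 -0.58 -0.6   1.36] 0.0
[19.8 -0.1 -2.7] [ 0.  0. -0.] | [-0.98  0.7  -0.58 -0.55  1.36] 0.0
[19.8 -0.1 -2.7] [ 0.  0. -0.] | [-0.98  0.65 -0.58 -0.5   1.36] 0.0
[14.9 -0.1 -2.1] [ 0.  0. -0.] | [-0.98  0.62 -0.58 -0.47  1.36] 0.0
[ 0.6 -1.7 -3.2] [ 0.9 -7.7 -0.3] | [-0.97  0.53 -0.47  0.09  1.26] 0.0
[ 0.6 -1.6 -2.7] [ 0.8 -7.7 -0.4] | [-0.95  0.47 -0.38  0.38  1.14] 0.0
[ 0.7 -1.6 -2.3] [ 0.8 -7.7 -0.5] | [-0.92  0.43 -0.32  0.55  1.01] 0.0
[ 0.8 -1.6 -1.9] [ 0.7 -7.7 -0.6] | [-0.88  0.4  -0.25  0.69  0.87] 0.0
[ 1.  -1.7 -1.6] [ 0.6 -7.7 -0.7] | [-0.83  0.38 -0.18  0.8   0.73] 0.0
[ 1.2 -1.7 -1.2] [ 0.5 -7.7 -0.8] | [-0.77  0.37 -0.11  0.9   0.6 ] 0.0
[ 1.5 -1.7 -0.9] [ 0.4 -7.7 -0.9] | [-0.71  0.37 -0.04  0.99  0.46] 0.0
[ 1.8 -1.7 -0.7] [ 0.3 -7.7 -1. ] | [-0.65  0.39  0.03  1.08  0.33] 0.0
[ 2.2 -1.8 -0.5] [ 0.2 -7.7 -1. ] | [-0.58  0.42  0.11  1.17  0.2 ] 0.0
[ 2.5 -1.9 -0.3] [ 0.1 -7.7 -1. ] | [-0.51  0.45  0.19  1.26  0.07] 0.0
[ 2.9 -1.9 -0.2] [-0.1 -7.7 -1. ] | [-0.45  0.5   0.27  1.35 -0.05] 0.0
[ 3.4 -2.  -0.2] [-0.2 -7.7 -1. ] | [-0.38  0.56  0.35  1.45 -0.17] 0.0
[ 3.8 -2.1 -0.2] [-0.3 -7.7 -1. ] | [-0.32  0.63  0.44  1.55 -0.27] 0.0
[ 4.2 -2.1 -0.3] [-0.4 -7.7 -1. ] | [-0.27  0.71  0.53  1.66 -0.37] 0.0
[ 4.5 -2.2 -0.4] [-0.5 -7.7 -0.9] | [-0.22  0.79  0.62  1.78 -0.47] 0.0
[ 0.58265783 -0.28540175  0.19133176] [np.float64(0.045), np.float64(0.065), np.float64(0.085), np.float64(0.1), np.float64(0.101), np.float64(0.105), np.float64(0.109), np.float64(0.115), np.float64(0.122), np.float64(0.13), np.float64(0.139), np.float64(0.145), np.float64(0.145), np.float64(0.145), np.float64(0.146), np.float64(0.146), np.float64(0.148), np.float64(0.149), np.float64(0.15)]
```

Request:
jog_arm:
  deltas:
    - [[10,1,-1.4,0,0,0.6,0],[20,0,-2.7,0,0,0,0],[20,0,-2.7,0,0,0,0],[15,0,-2,0,0,0,0],[0,0,0,0,0,0,0]]

```text
clock: 55.25
eef_pos: [0.5577, -0.2958, 0.1753]
tool_rot: [0.737, 0.159, 0.642, -0.137]
ft_force: [-0.1, -0.5, -1.2]
grip_width: 0.0642
```

Request:
jog_arm:
  deltas:
    - [[0.3,-0.8,-1.6,0.4,-3,0,0],[0.3,-0.8,-1.6,0.4,-4,0,0],[0.3,-0.8,-1.6,0.4,-4,0,0],[0.3,-0.8,-1.6,0.4,-4,0,0],[0.6,-1.6,-2.3,0.8,-7,-0.4,0]]

```text
clock: 55.75
eef_pos: [0.5454, -0.2936, 0.1705]
tool_rot: [0.843, 0.192, 0.488, -0.121]
ft_force: [0.7, -0.6, -1.9]
grip_width: 0.0643
```

Request:
jog_arm:
  deltas:
    - [[0.8,-1.6,-1.9,0.7,-7.7,-0.6,0],[1,-1.7,-1.6,0.6,-7.7,-0.7,0],[1.2,-1.7,-1.2,0.5,-7.7,-0.8,0],[1.5,-1.7,-0.9,0.4,-7.7,-0.9,0],[1.8,-1.7,-0.7,0.3,-7.7,-1,0]]

```text
clock: 56.25
eef_pos: [0.5364, -0.2884, 0.178]
tool_rot: [0.949, 0.261, 0.168, -0.05]
ft_force: [0.9, -0.9, -2.2]
grip_width: 0.0644
```

Request:
jog_arm:
  deltas:
    - [[2.2,-1.8,-0.5,0.2,-7.7,-1,0],[2.5,-1.9,-0.3,0,-7.7,-1,0],[2.9,-1.9,0,0,-7.7,-1,0],[3,-2,0,0,-7,-1,0],[0,0,0,0,0,0,0]]

```text
clock: 56.75
eef_pos: [0.5442, -0.2739, 0.18]
tool_rot: [0.949, 0.301, -0.091, 0.027]
ft_force: [0.4, 0.2, -2.6]
grip_width: 0.0647
```

Request:
jog_arm:
  deltas:
    - [[0,0,0,0,0,0,0],[0,0,0,0,0,0,0]]

```text
clock: 56.95
eef_pos: [0.5442, -0.2732, 0.1778]
tool_rot: [0.949, 0.301, -0.091, 0.026]
ft_force: [-0.4, -1.1, -1.9]
grip_width: 0.0643
```

```bash
python3 - <<'E'
from kin import *
o=get_obs();print(o['ft_force'].round(1),o['grip_width'],lipnow(),cup(),o['joint_pos'])
for n in ('scene','top'):
    im=snap(n,n+'23.png')
for n in ('scene','top'): see('nozzle1',.015,n)
for n in ('scene','top'): see('dish',.004,n)
E
```

```text
[-0.4 -1.1 -1.9] 0.06426042834161354 (array([ 0.4859, -0.3149,  0.1801]), np.float64(23.1), np.float64(38.2)) (array([ 0.5588, -0.2621,  0.1499]), np.float64(35.0), array([-0.308, -0.242,  0.92 ])) [-0.38764443  0.57150417  0.34817203  1.45523097 -0.15622688  2.14795517]
dish 0.84 [188.4 181. ] 1119 [ 0.5542 -0.31  ]
dish 0.73 [342.2 193.9] 153 [ 0.5704 -0.2406]
```

```bash
python3 - <<'E'
from kin import *
def mat(n,fn,box):
    im=cv2.imread('pics/'+fn); h=cv2.cvtColor(im,cv2.COLOR_BGR2HSV); x0,y0,x1,y1=box; m=np.zeros(h.shape[:2],np.uint8)
    g=(h[...,2]<60)|((h[...,0]>18)&(h[...,0]<35)&(h[...,1]>100)); m[y0:y1,x0:x1]=g[y0:y1,x0:x1]
    k,L,s,c=cv2.connectedComponentsWithStats(m); k=1+np.argmax(s[1:,4]); p=np.argwhere(L==k)[:,::-1].astype(float)
    W=ray(n,p,.003)[:,:2].astype(np.float32)*1e3; r=cv2.minAreaRect(W); print(n,s[k].tolist(),'c',np.round(r[0],1),'size',np.round(r[1],1),'ang',round(r[2],1),'mean',W.mean(0).round(1))
print(proj('scene',[[.437,-.033,.003]]),proj('top',[[.437,-.033,.003]]))
for fn in('scene23.png','s20.png'): mat('scene',fn,(245,155,290,197))
for fn in('top23.png','top22.png'): mat('top',fn,(255,210,298,258))
psi=8; P=[]; 
X=tool()@np.load('TC.npy'); p0=X[:3,3]; a0=35.;t0=23.1; c=np.array([.437,-.033,.13])
for a in np.linspace(0,1,10)[1:]:
    a=a*a*(3-2*a); P.append((p0+(c-p0)*a,a0+(psi-a0)*a,t0*(1-a)))
rows(P)
E
```

```text
[[265.95084317 178.683692  ]] [[277.78973468 234.79822214]]
scene [253, 168, 28, 24, 468] c [437.3 -31.1] size [101.5  90.7] ang 7.4 mean [439.3 -30.5]
scene [253, 168, 28, 24, 465] c [438.7 -30.2] size [99.3 89.8] ang 6.5 mean [439.7 -30.2]
top [264, 219, 29, 32, 763] c [437.2 -32.4] size [93.7 83.9] ang 7.6 mean [436.9 -32.3]
top [264, 219, 28, 32, 645] c [437.9 -31.3] size [91.5 79.3] ang 6.8 mean [436.8 -32.4]
[ 1.5 -9.8  0.3] [-0.7 -0.7  1.6] | [-0.37  0.55  0.32  1.44 -0.17] 0.0
[  3.6 -24.5   0.2] [ 0.5 -2.2  2.4] | [-0.33  0.55  0.29  1.46 -0.19] 0.0
[  3.8 -35.5   0.6] [ 0.9 -3.1  3.4] | [-0.27  0.54  0.27  1.5  -0.21] 0.0
[  2.2 -42.    1.2] [ 1.3 -3.7  4. ] | [-0.21  0.55  0.25  1.56 -0.22] 0.0
[ -0.5 -43.9   2.3] [ 1.7 -3.9  4.1] | [-0.15  0.56  0.24  1.62 -0.2 ] 0.0
[ -3.1 -41.2   3.6] [ 1.8 -3.7  3.8] | [-0.09  0.58  0.24  1.68 -0.17] 0.0
[ -4.5 -34.2   4.5] [ 1.7 -3.1  3.1] | [-0.05  0.61  0.24  1.73 -0.14] 0.0
[ -4.2 -23.2   4. ] [ 1.3 -2.2  2.1] | [-0.02  0.62  0.24  1.76 -0.11] 0.0
[-1.8 -8.5  1.8] [ 0.5 -0.8  0.8] | [-0.01  0.63  0.24  1.77 -0.1 ] 0.0
```

Request:
jog_arm:
  deltas:
    - [[1.5,-10,0,0,-0.7,1.2,0],[3.6,-24,0,0.4,-2.2,2.4,0],[3.8,-35,0.6,0.9,-3.1,3.4,0],[2,-42,1.2,1.3,-3.7,4,0],[-0.5,-43,2.3,1.7,-3.9,4.1,0]]

```text
clock: 57.95
eef_pos: [0.4776, -0.1362, 0.1742]
tool_rot: [0.965, 0.153, -0.208, 0.04]
ft_force: [0.9, 0.2, -2.4]
grip_width: 0.064
```

Request:
jog_arm:
  deltas:
    - [[-3,-41,3.6,1.8,-3.7,3.8,0],[-4.5,-34,4.5,1.7,-3.1,3.1,0],[-4,-23,4,1.3,-2.2,2.1,0],[-1.8,-8.5,1.8,0.5,-0.8,0.8,0],[0,0,0,0,0,0,0]]

```text
clock: 58.45
eef_pos: [0.4328, -0.0295, 0.1662]
tool_rot: [0.954, 0.055, -0.294, 0.027]
ft_force: [-0.5, -0.7, -1.5]
grip_width: 0.064
```

Request:
jog_arm:
  deltas:
    - [[0,0,0,0,0,0,0],[0,0,0,0,0,0,0]]

```text
clock: 58.65
eef_pos: [0.4339, -0.031, 0.1665]
tool_rot: [0.954, 0.055, -0.292, 0.027]
ft_force: [-0.4, -0.2, -1.1]
grip_width: 0.0643
```

```bash
python3 - <<'E'
from kin import *
o=get_obs();print(o['ft_force'].round(1),o['grip_width'],cup(),o['joint_pos'])
rows([([.4375,-.0315,.06],7,0)]); rows([([.4375,-.0315,.012],7,0)])
from dish import dish
for n in('scene','top'): see('nozzle1',.015,n,n+'24.png')
for n in('scene','top'): see('dish',.004,n); 
E
```

```text
[-0.4 -0.2 -1.1] 0.06426795113618702 (array([ 0.4397, -0.0305,  0.1336]), np.float64(6.9), array([0.003, 0.005, 1.   ])) [-0.00911664  0.63300036  0.25653011  1.78408899 -0.08924617  3.04439625]
[39.3 -0.5 62.3] [ 0.2  0.2 -0.2] | [-0.01  0.69  0.16  1.62 -0.09] 0.0
[ 66.2  -1.5 102. ] [ 0.2  0.2 -0.2] | [-0.01  0.74  0.12  1.53 -0.09] 0.0
nozzle1 0.62 [185.8 229.4] 303 [ 0.759  -0.2163]
nozzle1 0.5 [263.3 211.9] 443 [0.5938 0.0136]
nozzle1 0.54 [375.6 210.1] 48 [ 0.5173 -0.3437]
nozzle1 0.52 [360.4 220.3] 47 [ 0.4844 -0.2944]
nozzle1 0.4 [361.6 204.6] 56 [ 0.5346 -0.2997]
nozzle1 0.39 [372.9 219.3] 33 [ 0.4879 -0.3341]
dish 0.93 [189.2 174.7] 1111 [ 0.5249 -0.3212]
dish 0.59 [362.9 207. ] 2113 [ 0.5283 -0.3061]
```

Request:
jog_arm:
  deltas:
    - [[8,0,12,0.1,0.1,-0.1,0],[13,0,20,0,0,0,0],[13,0,20,0,0,0,0],[13,-0.5,20,0,0,0,0],[8,0,12,0,0,0,0]]

```text
clock: 59.55
eef_pos: [0.4348, -0.0321, 0.0651]
tool_rot: [0.956, 0.056, -0.288, 0.026]
ft_force: [0.8, -0.2, -1.7]
grip_width: 0.0643
```

Request:
jog_arm:
  deltas:
    - [[0,0,0,0,0,0,0],[0,0,0,0,0,0,0]]

```text
clock: 59.75
eef_pos: [0.4335, -0.0322, 0.0638]
tool_rot: [0.955, 0.056, -0.29, 0.026]
ft_force: [0.1, -0.9, -1.0]
grip_width: 0.0644
```

```bash
python3 - <<'E'
from kin import *
o=get_obs();print(o['ft_force'].round(1),cup())
rows([([.4375,-.0315,.008],7,0),([.4375,-.0315,.002],7,0)])
E
```

```text
[ 0.1 -0.9 -1. ] (array([ 0.4394, -0.0315,  0.0309]), np.float64(7.0), array([-0.001,  0.002,  1.   ]))
[11.2 -0.6 20. ] [ 0.1 -0.  -0.1] | [-0.01  0.75  0.11  1.52 -0.09] 0.0
[ 3.3 -0.1  5. ] [-0.  0.  0.] | [-0.01  0.75  0.11  1.51 -0.09] 0.0
```

Request:
jog_arm:
  deltas:
    - [[4,0,7,0,0,0,0],[4,-0.5,7,0,0,0,0],[3,0,6,0,0,0,0],[0,0,0,0,0,0,0],[0,0,0,0,0,0,0]]

```text
clock: 60.25
eef_pos: [0.433, -0.0324, 0.0413]
tool_rot: [0.956, 0.056, -0.288, 0.026]
ft_force: [-0.5, -0.7, -0.6]
grip_width: 0.0646
```

```bash
python3 - <<'E'
from kin import *
o=get_obs();print(o['ft_force'].round(1),cup())
rows([([.4375,-.0315,.003],7,0)])
E
```

```text
[-0.5 -0.7 -0.6] (array([ 0.439 , -0.0317,  0.0084]), np.float64(7.0), array([-0.005,  0.002,  1.   ]))
[ 1.9 -0.4  5.2] [ 0.1 -0.3 -0.1] | [-0.01  0.75  0.11  1.51 -0.09] 0.0
```

Request:
jog_arm:
  deltas:
    - [[0.8,0,2.5,0,-0.2,0,0],[1,0,2.2,0,-0.1,0,0],[0.5,0,1,0,0,0,0]]

```text
clock: 60.55
eef_pos: [0.4323, -0.0326, 0.0359]
tool_rot: [0.955, 0.056, -0.29, 0.026]
ft_force: [1.6, 0.4, 5.1]
grip_width: 0.0644
```

```bash
python3 - <<'E'
from kin import *
o=get_obs();print(o['ft_force'].round(1),o['ft_torque'].round(2),cup())
E
```

```text
[1.6 0.4 5.1] [ 0.21 -0.02  0.02] (array([ 0.4382, -0.032 ,  0.0031]), np.float64(7.0), array([-0.001,  0.003,  1.   ]))
```

Request:
jog_arm:
  deltas:
    - [[0,0,-0.3,0,0,0,85],[0,0,0,0,0,0,85],[0,0,0,0,0,0,85],[0,0,0,0,0,0,85]]

```text
clock: 60.95
eef_pos: [0.4325, -0.0327, 0.0367]
tool_rot: [0.955, 0.056, -0.29, 0.027]
ft_force: [0.8, -0.2, -1.4]
grip_width: 0.085
```

Request:
jog_arm:
  deltas:
    - [[-3,0,-5,0,0,0,85],[-8,0,-12,0,0,0,85],[-12,0,-18,0,0,0,85],[-17,0,-25,0,0,0,85],[-17,0,-25,0,0,0,85]]

```text
clock: 61.45
eef_pos: [0.4297, -0.0307, 0.1424]
tool_rot: [0.954, 0.056, -0.294, 0.026]
ft_force: [1.1, 0.2, 0.1]
grip_width: 0.0846
```

Request:
jog_arm:
  deltas:
    - [[-17,0,-25,0,0,0,85],[-10,0,-15,0,0,0,85],[0,0,0,0,4,0,85],[0,0,0,0,8,0,85],[0,0,0,0,8,0,85]]

```text
clock: 61.95
eef_pos: [0.4343, -0.0293, 0.1998]
tool_rot: [0.991, 0.06, -0.115, 0.016]
ft_force: [0.2, -0.5, 0.5]
grip_width: 0.0851
```

Request:
jog_arm:
  deltas:
    - [[0,0,0,0,8,0,85],[0,0,0,0,5,0,85],[0,0,0,0,0,0,85],[0,0,0,0,0,0,85]]

```text
clock: 62.35
eef_pos: [0.4318, -0.0295, 0.2072]
tool_rot: [0.998, 0.061, 0.008, 0.01]
ft_force: [0.8, -0.6, -0.1]
grip_width: 0.085
```

```bash
python3 - <<'E'
from kin import *
o=get_obs();print(o['eef_pos'],o['ft_force'].round(1),tool()[:3,2].round(3),o['joint_pos'])
C=see('cup',.05,'wrist','w25.png'); snap('top','top25.png');snap('scene','scene25.png')
c=proj('wrist',[[.438+x*.9925-y*.122,-.032+x*.122+y*.9925,z+.003] for x,y,z in((.03,.0325,.07),(.03,-.0325,.07),(-.071,.0325,.063),(-.071,-.0325,.063))],C)
im=cv2.imread('pics/w25.png'); t=cv2.imread('pics/top25.png'); s=cv2.imread('pics/scene25.png')
for u,v in c: cv2.circle(im,(int(u),int(v)),2,(0,255,0),-1)
out=np.zeros((600,800,3),np.uint8); out[:360,:400]=cv2.resize(im[60:280,130:375],(400,360)); out[:360,400:]=cv2.resize(t[170:242,320:400],(400,360)); out[360:,:480]=cv2.resize(t[140:260,150:390],(480,240)); out[360:,480:]=cv2.resize(s[130:220,160:280],(320,240))
cv2.imwrite('pics/c25.png',out)
E
```

```text
[ 0.43176755 -0.02948944  0.20722141] [ 0.8 -0.6 -0.1] [ 0.018 -0.019 -1.   ] [-0.05558511  0.10619805 -0.22368677  1.22223433 -0.01797923  2.96283164]
cup 0.85 [255.8 193.5] 5752 [ 0.4213 -0.0318]
cup 0.59 [228.5   9.8] 1783 [0.5989 0.0161]
```

View pics/c25.png

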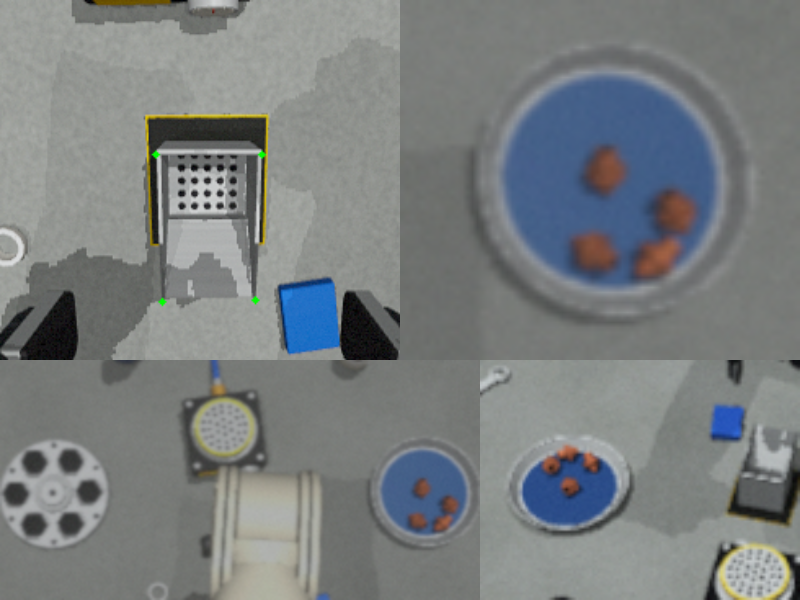

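```bash
python3 -c "
from h import *
print(get_obs()['clock'], job_done())"
```

```text
the job is handed in; nothing more can be done
62.55 None
```

The job is done and handed in at 62.6 s. I moved the four nozzles that were present into the cup, pressed the cup onto the plate, and poured them into the dish from low. The empty cup went back on its mat.

- **Plate:** the cup stood about 2–3 mm from the plate's centre. It was held fully down for about 4 s at about 20 N or more, with the cup's underside at about 62 mm.
- **Pour:** the lip was 16–22 mm above the bench while the nozzles slid out, and about 35 mm at the last few degrees.
- **Last pictures:** all four nozzles are in the dish and the carousel is empty. The cup is empty and upright on the mat, about 1 mm from its measured centre, and the gripper is clear of everything.
- **Imperfect points:**
  - The second nozzle touched an earlier one in the cup with about 5 N.
  - The third nozzle was gripped by its hexagon instead of its shank.
  - Just before pouring, the cup touched something with about 5 N, most likely the dish rim. I raised it clear, and afterwards the dish showed no clear shift; single readings differed by up to about 2 cm, mostly while it was partly hidden.

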